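Load the neck-block gluing fixture

ROBOT

A 6-joint arm with a two-finger parallel gripper is mounted at the origin on the work surface. World frame = base frame: x ahead of the robot, y to its left, z up, the work surface at z = 0. Lengths are in m, angles in rad, forces in N, time in s.
With the tool pointing down it reaches from about 0.25 to 0.85 m from the base axis. Payload 12.5 kg.
Tool frame: the origin (TCP) lies on the centre line of the jaws, within the pads' length; the fingertips stand 22 mm ahead of it and the grasp point (between the pads) lies 3 mm ahead of it; z points along the fingers, y is the line along which they close (so a half turn about z gives the same grasp; the last joint's range is limited). The gripper opens to 93 mm and grips with 3 to 60 N. Pads are 15 mm wide; open, the fingers measure 128 mm over their backs; the gripper's body (75 mm by 188 mm) begins 65 mm behind the grasp point.
Start: joints at [1.019, 0.351, 1.652, -0, 1.139, -0.085], TCP at [0.247, 0.491, 0.241] pointing down, gripper open.
Joint ranges: [-2.75, 2.75], [-0.79, 2.1], [0.01, 2.65], [-1.57, 4.71], [0.07, 3.14], [-2.87, 2.87]. Speed limits (rad/s): [2.22, 2.22, 2.79, 3.14, 3.14, 3.14].

INTERFACE

Orientations are given as a unit quaternion [w, x, y, z].
In Python, from station import get_obs, camera, camera_info, sign_off gives the robot as it stands.
- The arm moves only by the tool arm_command, never from a script. Its arguments are lists of equal length, an entry for each row: "linear": the shift along the tool's x, y, z in units of 0.15 m (1.0 is 0.15 m), a list of three; "twist": the turn, a rotation vector about the tool's x, y, z in units of pi rad (1.0 is pi rad), a list of three. A call has 1 to 20 rows; each row shifts and turns the commanded pose from where the row before left it, along the tool's axes as they then stand; what a row does not reach is not made up. A row lasts 1/8 s, in which the tool goes at most 62.5 mm and 10.7 degrees, less where a joint would pass 70% of its speed; a pose out of reach is approached as far as the arm can. A call with a number of a shift or a turn outside -1 to 1 is refused whole. A call with a gripper value outside its range is refused whole. "hand" is the opening, from -1 (shut) to 1 (fully open), set as the call begins (left out, the last holds). The fingers move at their own pace and stop on an object; "grip_force" is the grip in N (left out, the last holds). Time passes only in rows, so rows that do not move let the fingers close. It gives the time, the measured TCP pose, the force, the opening and the grip force at its end, in the units of the state.
- get_obs(): the state, without advancing time (a new reading comes with each control period).
- camera(name): name is "scene" or "top" or "wrist"; returns (picture, depth): 384x512x3 uint8, blue, green, red; 384x512 float32, m along the optical axis (not along the pixel's ray), 0 where there is no reading.
- camera_info(name): a dict with "intrinsics" (3x3 intrinsics, pixels), "distortion" ([k1, k2, p1, p2, k3] as OpenCV has them; the pictures are not rectified), "position" and "rotation" of the camera in the world. Camera axes: x right, y up, looking along -z (the intrinsics and any distortion apply to the point x, -y, -z); pixel columns grow to the right and rows downward; lengths in m; the calibration is good to about 2 mm. A picture is of the moment at which its call begins: read the wrist's pose just before it. camera_info takes no time and is no camera call; for the wrist camera it gives the pose at the moment of the call.
- sign_off(): hands the job in; it is judged then, once.
The state is a dict: "t": time; "joints": joint angles; "dq": joint speeds; "effort": joint torques, N m; "tcp_pos": TCP position; "ee_rot": TCP orientation; "force": force on the tool from outside, world axes, zero at the start; "torque": the same for the moment, N m; "gripper_width": finger opening in m; "gripper_force": force on a finger pad.
Only numpy, scipy, OpenCV 4.12 (cv2) and the standard library are available. Lean on these libraries where they do the work, as an engineer would, in place of code of your own. Each camera call takes 0.05 s, during which the arm holds its last target. There are 200 camera calls.

TASK

Get the gluing fixture ready: take every setting gauge that is standing in it and put it in the open drawer, then slide the drawer fully shut. Seat every wooden neck block squarely in a pocket of its own with the tenon down and the brass insert facing up, shoulders fully home on the fixture, turning over the blocks that lie the wrong way. Leave the glue bottle, the scrap tub and the brush where they are.

Things in the scene. Friction and masses are not known exactly. Their poses are not given: they have to be found in the camera images.
- fixture: fixed wooden fixture board, 110 x 270 x 28 mm (its x, y, z), origin at the middle of its underside on the bench, three pockets in a row along its y; its yaw varies
- pocket0 (a point): middle of the mouth (level with the fixture's top) of the -y pocket: rectangular, 33 mm along the fixture's x by 49 mm along its y, 13 mm deep; takes a tenon with 2.5 mm play all round so that the block's shoulder rests on the fixture's top and the origin of the block lies 17 mm above this point
- pocket1 (a point): middle of the mouth (level with the fixture's top) of the middle pocket: rectangular, 33 mm along the fixture's x by 49 mm along its y, 13 mm deep; takes a tenon with 2.5 mm play all round so that the block's shoulder rests on the fixture's top and the origin of the block lies 17 mm above this point
- pocket2 (a point): middle of the mouth (level with the fixture's top) of the +y pocket: rectangular, 33 mm along the fixture's x by 49 mm along its y, 13 mm deep; takes a tenon with 2.5 mm play all round so that the block's shoulder rests on the fixture's top and the origin of the block lies 17 mm above this point
- block0: neck block: dark wooden block, 40 x 56 x 34 mm (its x, y, z), 70 g, origin at the middle of that body. Its +z face carries the flush round brass insert (25 mm across, dark hole); on the other, -z, face a tenon 28 x 44 mm stands out 10 mm (end at z -27 mm) with a 6 mm shoulder all round. Starts lying on a 56 x 34 side, insert sideways. May be absent
- block1: neck block: dark wooden block, 40 x 56 x 34 mm (its x, y, z), 70 g, origin at the middle of that body. Its +z face carries the flush round brass insert (25 mm across, dark hole); on the other, -z, face a tenon 28 x 44 mm stands out 10 mm (end at z -27 mm) with a 6 mm shoulder all round. Starts lying on a 56 x 34 side, insert sideways. May be absent
- block2: neck block: dark wooden block, 40 x 56 x 34 mm (its x, y, z), 70 g, origin at the middle of that body. Its +z face carries the flush round brass insert (25 mm across, dark hole); on the other, -z, face a tenon 28 x 44 mm stands out 10 mm (end at z -27 mm) with a 6 mm shoulder all round. Starts upside down, insert down on the bench. May be absent
- block3: neck block: dark wooden block, 40 x 56 x 34 mm (its x, y, z), 70 g, origin at the middle of that body. Its +z face carries the flush round brass insert (25 mm across, dark hole); on the other, -z, face a tenon 28 x 44 mm stands out 10 mm (end at z -27 mm) with a 6 mm shoulder all round. Starts standing on a 40 x 34 end, insert sideways. May be absent
- gauge0: setting gauge: aluminium plate 40 x 50 x 8 mm (x, y, z) with a tenon 28 x 44 x 10 mm below it and a dark steel knob, 22 mm diameter and 22 mm tall, on top; origin at the middle of the plate's underside, knob top at z +30 mm; 120 g. Starts standing in the pocket 0. May be absent
- gauge1: setting gauge: aluminium plate 40 x 50 x 8 mm (x, y, z) with a tenon 28 x 44 x 10 mm below it and a dark steel knob, 22 mm diameter and 22 mm tall, on top; origin at the middle of the plate's underside, knob top at z +30 mm; 120 g. Starts standing in the pocket 1. May be absent
- gauge2: setting gauge: aluminium plate 40 x 50 x 8 mm (x, y, z) with a tenon 28 x 44 x 10 mm below it and a dark steel knob, 22 mm diameter and 22 mm tall, on top; origin at the middle of the plate's underside, knob top at z +30 mm; 120 g. Starts standing in the pocket 2. May be absent
- chest: fixed low wooden chest with one drawer, 220 x 220 x 85 mm (x, y, z), origin at the middle of its underside; its front looks to its own -x, towards the robot; yaw varies a little
- chest_drawer0 (a joint): how far the drawer is pulled out towards the chest's -x, in m: 0 is fully shut, 0.150 fully open; starts 0.115 to 0.145; it slides with a friction of about 1 N and some damping and stays where it is left
- chest_drawer0_handle (a point): middle of the drawer's bar handle, an 11 mm round bar about 110 mm long along the chest's y, 35 mm in front of the 15 mm thick drawer front, about 47 mm above the bench; moves with the drawer
- drawer_floor (a point): middle of the drawer's inner floor (22 mm above the bench), axes along the chest's; moves with the drawer. Inside 175 mm (x) by 178 mm (y), walls 41 mm high, front panel 51 mm above the floor; 51 mm of height under the chest's top. The front wall's inside lies 87 mm towards -x from here; behind it, the joint value less 6 mm is uncovered
- glue_bottle: white glue bottle, 60 mm diameter, 160 mm tall, origin at its underside; leave alone
- scrap_tub: clear open tub, 100 x 130 x 70 mm, origin under its middle; leave alone
- brush: glue brush lying on the bench, 200 mm long, 20 mm thick, origin under its middle, long axis along its x; leave alone
Not all that is in view belongs to the job. Leave any blue or pink look-alike of the block1 alone. Leave any blue or orange look-alike of the gauge2 alone.

How it is judged:
On the way, in this order (a step that is already met when the one before it is completed fails the run):
1. every setting gauge is in the drawer (x of gauge0 in the frame of drawer_floor between -0.09 and 0.09 m and y of gauge0 in the frame of drawer_floor between -0.088 and 0.088 m and z of gauge0 in the frame of drawer_floor between -0.002 and 0.04 m and x of gauge1 in the frame of drawer_floor between -0.09 and 0.09 m and y of gauge1 in the frame of drawer_floor between -0.088 and 0.088 m and z of gauge1 in the frame of drawer_floor between -0.002 and 0.04 m and x of gauge2 in the frame of drawer_floor between -0.09 and 0.09 m and y of gauge2 in the frame of drawer_floor between -0.088 and 0.088 m and z of gauge2 in the frame of drawer_floor between -0.002 and 0.04 m and value of joint chest_drawer0 above 0.02 m), for 0.2 s.
2. the drawer is slid fully shut with the gauges in it (x of gauge0 in the frame of drawer_floor between -0.09 and 0.09 m and y of gauge0 in the frame of drawer_floor between -0.088 and 0.088 m and z of gauge0 in the frame of drawer_floor between -0.002 and 0.04 m and x of gauge1 in the frame of drawer_floor between -0.09 and 0.09 m and y of gauge1 in the frame of drawer_floor between -0.088 and 0.088 m and z of gauge1 in the frame of drawer_floor between -0.002 and 0.04 m and x of gauge2 in the frame of drawer_floor between -0.09 and 0.09 m and y of gauge2 in the frame of drawer_floor between -0.088 and 0.088 m and z of gauge2 in the frame of drawer_floor between -0.002 and 0.04 m and value of joint chest_drawer0 below 0.006 m), for 0.2 s.
At the end, for the whole second after the job is handed in: each block stands at rest in its own pocket, insert up (tilt under 0.10 rad, origin 13 to 20 mm above the mouth), within 5 mm of its middle, square to the fixture within 0.20 rad; each gauge is in the drawer, which is shut to within 6 mm (all of step 2 and ((horizontal distance between block0 and pocket0 below 0.005 m and z of block0 in the frame of pocket0 between 0.013 and 0.02 m) or (horizontal distance between block0 and pocket1 below 0.005 m and z of block0 in the frame of pocket1 between 0.013 and 0.02 m) or (horizontal distance between block0 and pocket2 below 0.005 m and z of block0 in the frame of pocket2 between 0.013 and 0.02 m)) and angle between each of block0, block1, block2, block3's own z axis and vertical below 0.1 rad and angle between the y axis of each of block0, block1, block2, block3 and the y axis of fixture, either way round below 0.2 rad and linear speed of each of block0, block1, block2, block3 below 0.02 m/s and ((horizontal distance between block1 and pocket0 below 0.005 m and z of block1 in the frame of pocket0 between 0.013 and 0.02 m) or (horizontal distance between block1 and pocket1 below 0.005 m and z of block1 in the frame of pocket1 between 0.013 and 0.02 m) or (horizontal distance between block1 and pocket2 below 0.005 m and z of block1 in the frame of pocket2 between 0.013 and 0.02 m)) and ((horizontal distance between block2 and pocket0 below 0.005 m and z of block2 in the frame of pocket0 between 0.013 and 0.02 m) or (horizontal distance between block2 and pocket1 below 0.005 m and z of block2 in the frame of pocket1 between 0.013 and 0.02 m) or (horizontal distance between block2 and pocket2 below 0.005 m and z of block2 in the frame of pocket2 between 0.013 and 0.02 m)) and ((horizontal distance between block3 and pocket0 below 0.005 m and z of block3 in the frame of pocket0 between 0.013 and 0.02 m) or (horizontal distance between block3 and pocket1 below 0.005 m and z of block3 in the frame of pocket1 between 0.013 and 0.02 m) or (horizontal distance between block3 and pocket2 below 0.005 m and z of block3 in the frame of pocket2 between 0.013 and 0.02 m))); the robot touches nothing.
It fails at once if the glue bottle is shifted by more than 3 cm (distance of glue_bottle from where it was at the start of the episode above 0.03 m).
It fails at once if the scrap tub is shifted by more than 3 cm (distance of scrap_tub from where it was at the start of the episode above 0.03 m).
It fails at once if the brush is shifted by more than 3 cm (distance of brush from where it was at the start of the episode above 0.03 m).
Of block0, block1, block2, block3 only 2 to 3 are there at a start; the rules pass over those that are not, and their reading is None.
Of gauge0, gauge1, gauge2 only 1 to 2 are there at a start; the rules pass over those that are not, and their reading is None.
At some moment in a run one of block0, block1, block2, block3 may be knocked a few centimetres aside while the robot is not near it.
It also fails if it takes over 210 s, if anything falls off the work surface, if the arm or the gripper's body presses on something with over 40 N, if the wrist force passes 120 N, or if a joint passes its speed limit or range.

## Working session

There is one attempt and no reset: what is moved stays moved. The work goes in short steps, Python scripts to look and compute and a tool call to move; the robot and the scene stay as the last step left them, time stands still between calls to the robot, and variables do not carry over. Pictures are saved under pics/ and viewed, at most 14 in all, crops included, and the job is handed in when it is done.

Besides the shell and the picture viewer there is one more tool, called after ">>>" in YAML: its name, and indented under it one key for each argument. arm_command: Moves the arm, as the interface text tells. Its arguments: {"type":"object","properties":{"linear":{"type":"array"},"twist":{"type":"array"},"hand":{"type":"number"},"grip_force":{"type":"number"}},"required":["linear","twist"]}

```bash
ls; mkdir -p pics
cat > h.py <<'E'
import numpy as np, cv2
from station import get_obs, camera, camera_info
from scipy.spatial.transform import Rotation as R
def shot(name):
    i=camera_info(name); im,d=camera(name); return im,d,i
def rot(i):
    r=np.array(i["rotation"],float)
    return r if r.shape==(3,3) else R.from_quat(r[[1,2,3,0]]).as_matrix()
def unproj(i,uv,d):
    uv=np.array(uv,float).reshape(-1,1,2)
    n=cv2.undistortPoints(uv,np.array(i["intrinsics"],float),np.array(i["distortion"],float)).reshape(-1,2)
    d=np.ravel(d)
    p=np.c_[n[:,0]*d,-n[:,1]*d,-d]
    return p@rot(i).T+np.array(i["position"])
def cloud(i,d):
    v,u=np.mgrid[0:d.shape[0],0:d.shape[1]]
    P=unproj(i,np.c_[u.ravel(),v.ravel()],d.ravel()).reshape(d.shape+(3,))
    P[d<=0]=np.nan
    return P
E
python3 - <<'E'
from h import *
for n in ("scene","top"):
    im,d,i=shot(n); print(n,i); cv2.imwrite(f"pics/{n}0.png",im); np.savez(f"{n}0.npz",im=im,d=d,P=cloud(i,d))
o=get_obs(); print(o)
E
```

```text
pics
scene {'intrinsics': array([[377.94558657,   0.        , 249.22438911],
       [  0.        , 377.94558657, 189.3646628 ],
       [  0.        ,   0.        ,   1.        ]]), 'distortion': array([-0.08382899,  0.        ,  0.        ,  0.        ,  0.        ]), 'position': array([0.90822795, 0.5488607 , 0.99517593]), 'rotation': array([0.23273498, 0.07243212, 0.30659062, 0.92010337])}
top {'intrinsics': array([[447.22523965,   0.        , 252.06720222],
       [  0.        , 447.22523965, 193.83321799],
       [  0.        ,   0.        ,   1.        ]]), 'distortion': array([-0.10228539,  0.        ,  0.        ,  0.        ,  0.        ]), 'position': array([ 0.46069916, -0.04174553,  1.69439854]), 'rotation': array([-0.70360923, -0.02813619,  0.03126428,  0.70934121])}
{'t': 0.1, 'joints': array([ 1.01941078e+00,  3.51184790e-01,  1.65236141e+00, -2.72337171e-06,
        1.13909111e+00, -8.46193877e-02]), 'dq': array([ 0.00082671, -0.00058242, -0.00063866, -0.00040092, -0.0019897 ,
        0.00108364]), 'effort': array([ 3.95947600e-04, -4.98031640e+01, -2.85701573e+01,  7.00264773e-02,
        2.40403949e-02, -4.98916825e-05]), 'tcp_pos': array([0.2473368 , 0.49092664, 0.24015341]), 'ee_rot': array([-1.62141770e-04,  2.31269616e-01,  9.72889558e-01, -4.96526186e-04]), 'force': array([-0.61514804,  0.91578065, -0.53221809]), 'torque': array([-0.05630643, -0.00575815, -0.0018786 ]), 'gripper_force': 0.0, 'gripper_width': 0.09287664274750591}
```

View pics/scene0.png

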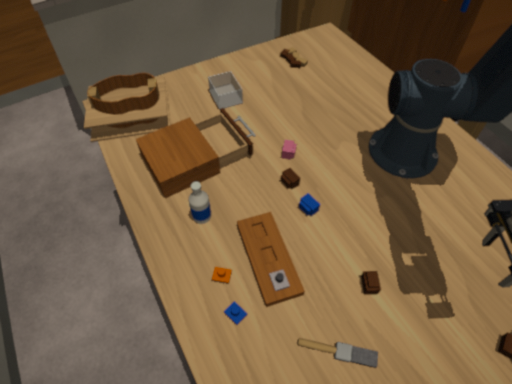

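View pics/top0.png

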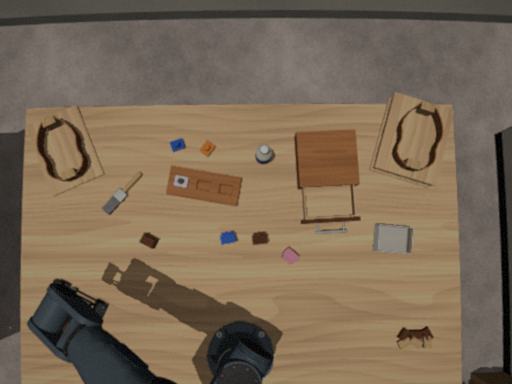

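The scene picture shows one gauge in the fixture (279,281), the open drawer (225,140), and dark blocks at (290,178), (371,282) and (505,345, cut off). Top view: the gauge is at (180,181), blocks at (149,240) and (260,238), and the arm probably hides the third. Bottle (264,155), tub (392,238), brush (122,193).

Run:
```python
from h import *
for n,pts in (("scene",{"b":(290,178),"b2":(371,282),"b3":(507,345),"g":(279,279),"blue":(309,204)}),("top",{"b":(260,238),"b2":(149,240),"g":(180,181),"fixA":(240,190),"bot":(264,150)})):
    z=np.load(n+"0.npz"); P=z["P"]
    for k,(u,v) in pts.items(): print(n,k,P[v,u].round(3))
    im=z["im"]; 
z=np.load("top0.npz");P=z["P"];
# fixture: above-table region
m=(P[...,2]>0.02)&(P[...,2]<0.036)
for (n,mm) in (("top",m),):
    r=np.zeros_like(m);r[160:210,160:250]=1
    q=P[mm&r][:,:2].astype(np.float32); print("fix",cv2.minAreaRect(q))
z=np.load("scene0.npz");P=z["P"]
m=(P[...,2]>0.02)&(P[...,2]<0.034);r=np.zeros_like(m);r[210:306,235:305]=1
q=P[m&r][:,:2].astype(np.float32); print("fix scene",cv2.minAreaRect(q), np.median(P[m&r][:,2]))
im=cv2.resize(z["im"][300:384,412:512],None,fx=6,fy=6)
b=cv2.resize(z["im"][150:306,270:400],None,fx=4,fy=4,interpolation=cv2.INTER_CUBIC)[:580]
cv2.imwrite("pics/c1.png",b)
```

```text
scene b [ 0.441 -0.062  0.038]
scene b2 [0.439 0.348 0.041]
scene b3 [0.233 0.658 0.029]
scene g [0.656 0.226 0.057]
scene blue [0.444 0.053 0.039]
top b [ 0.436 -0.078  0.031]
top b2 [0.432 0.333 0.041]
top g [0.648 0.216 0.056]
top fixA [ 0.618 -0.004 -0.   ]
top bot [ 0.743 -0.092  0.158]
fix ((0.6369109153747559, 0.13254794478416443), (0.2712976634502411, 0.11108081787824631), 79.70774841308594)
fix scene ((0.6339998841285706, 0.13493800163269043), (0.27273619174957275, 0.1114596277475357), 79.66600799560547) 0.026575320606859076
```

>>> arm_command:
  linear:
    - [0,0,0]
    - [0,0,-0.4]
    - [0,0,-0.4]
  twist:
    - [0,0,0]
    - [0,0,0]
    - [0,0,0]
  hand: 1

```text
t: 0.48
tcp_pos: [0.2473, 0.4908, 0.3618]
ee_rot: [-0.0, 0.231, 0.973, -0.001]
force: [-0.1, 0.1, -0.0]
gripper_width: 0.093
gripper_force: 0.0
```

```bash
cat >> h.py <<'E'
def go(pos,rotq=None,yaw=None,start=None,z_last=None):
    """print rows (units) from current pose to pos; yaw = world angle of tool y axis (tool down)"""
    o=get_obs() if start is None else start
    q=np.array(o["ee_rot"]); R0=R.from_quat(q[[1,2,3,0]]).as_matrix(); p0=np.array(o["tcp_pos"])
    R1=R0
    if yaw is not None:
        c=[np.array([np.cos(a),np.sin(a),0]) for a in (np.radians(yaw),np.radians(yaw)+np.pi)]
        y=max(c,key=lambda v:v@R0[:,1]); z=np.array([0,0,-1.]); R1=np.c_[np.cross(y,z),y,z]
    if rotq is not None: R1=R.from_quat(np.array(rotq)[[1,2,3,0]]).as_matrix()
    rv=R.from_matrix(R0.T@R1).as_rotvec()
    d=R0.T@(np.array(pos)-p0)
    print("lin(start axes) total",(d/0.15).round(3),"twist total",(rv/np.pi).round(4),"| lin in end axes",(R1.T@(np.array(pos)-p0)/0.15).round(3))
def wrist(fn):
    im,d,i=shot("wrist"); P=cloud(i,d); np.savez(fn+".npz",im=im,d=d,P=P); cv2.imwrite("pics/"+fn+".png",im); return im,d,P,i
E
python3 - <<'E'
from h import *
im,d,P,i=wrist("w1"); print(i, P[192,256],P[0,0],P[-1,-1])
o=get_obs();print(R.from_quat(o["ee_rot"][[1,2,3,0]]).as_matrix().round(3))
t,dt,it=shot("top"); cv2.imwrite("pics/top1.png",t)
E
```

```text
{'intrinsics': array([[312.37096658,   0.        , 256.46004541],
       [  0.        , 312.37096658, 193.91596129],
       [  0.        ,   0.        ,   1.        ]]), 'distortion': array([-0.07741596,  0.        ,  0.        ,  0.        ,  0.        ]), 'position': array([0.18726845, 0.52140147, 0.50599966]), 'rotation': array([ 0.8452839 , -0.10397274, -0.06270116,  0.52033966])} [ 0.29580194  0.46450535 -0.00063671] [-0.16743915  0.24328827  0.00047224] [nan nan nan]
[[-0.893  0.45   0.005]
 [ 0.45   0.893  0.009]
 [-0.001  0.01  -1.   ]]
```

View pics/w1.png

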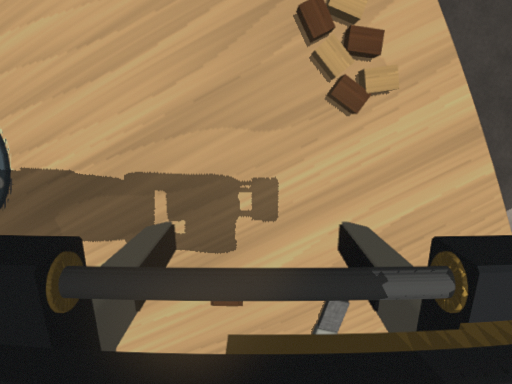

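View pics/c1.png

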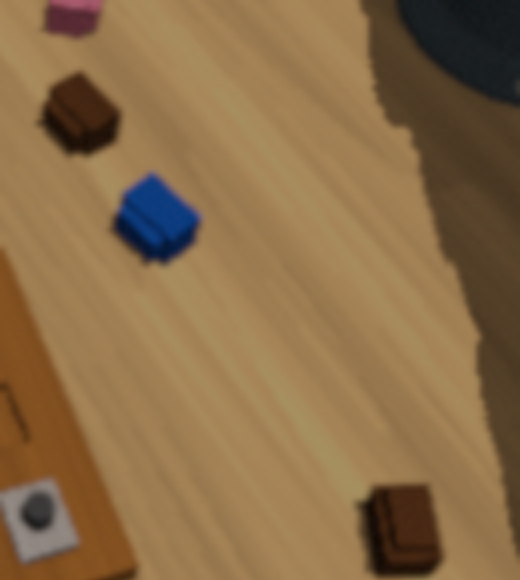

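The wrist picture shows a heap of dark and light pieces at (315,18)-(380,100). In the crop, the block at (405,530) is tenon up, and the block at (82,112) lies on its side with the tenon sideways. I'll look closer at the heap.

Run:
```python
from h import *
z=np.load("w1.npz");P=z["P"]
for u,v in ((315,18),(365,40),(346,92),(340,8),(332,55),(385,78)): print(u,v,P[v,u].round(3))
c=cv2.resize(z["im"][0:130,280:420],None,fx=4,fy=4,interpolation=cv2.INTER_CUBIC)
t=cv2.imread("pics/top1.png")
t=cv2.resize(t[120:280,80:280],None,fx=3,fy=3,interpolation=cv2.INTER_CUBIC)
c=cv2.copyMakeBorder(c,0,0,0,600-c.shape[1],0)[:520]
cv2.imwrite("pics/heap.png",c[:,:560]);
```

```text
315 18 [0.101 0.657 0.03 ]
365 40 [0.159 0.709 0.029]
346 92 [0.214 0.654 0.031]
340 8 [0.104 0.694 0.031]
332 55 [0.157 0.657 0.03 ]
385 78 [0.221 0.715 0.031]
```

View pics/heap.png

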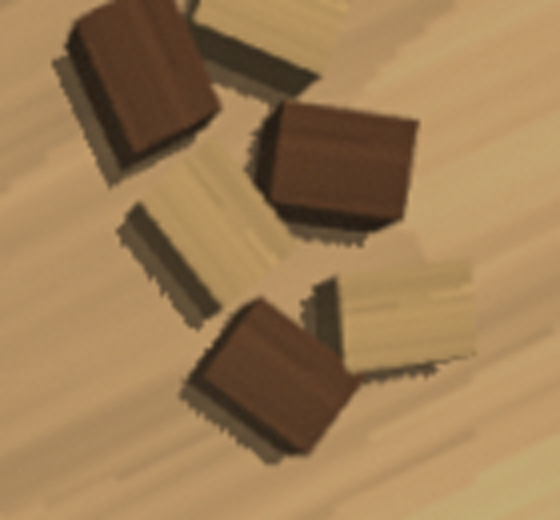

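The heap is only 30 mm high and has no tenons, so it isn't part of the job. The job is one gauge and two blocks. Next I'll measure the chest and work out the first move.

Run:
```python
from h import *
for n in ("top","scene"):
    P=np.load(n+"0.npz")["P"]; x,y,z=P[...,0],P[...,1],P[...,2]
    m=(z>0.078)&(z<0.092)&(x>0.5)&(x<0.9)&(y<-0.15)&(y>-0.55)
    m=cv2.morphologyEx(m.astype(np.uint8),cv2.MORPH_OPEN,np.ones((3,3)))>0
    print(n,"chest top",cv2.minAreaRect(P[m][:,:2].astype(np.float32)),np.median(z[m]))
    m=(z>0.06)&(z<0.078)&(x>0.35)&(x<0.56)&(y<-0.15)&(y>-0.55)
    r=cv2.minAreaRect(P[m][:,:2].astype(np.float32)); print("front",r,m.sum())
    m=(z>0.035)&(z<0.058)&(x>0.35)&(x<0.50)&(y<-0.15)&(y>-0.45)
    print("handle?",cv2.minAreaRect(P[m][:,:2].astype(np.float32)),m.sum(),np.median(P[m],0))
    m=(z>0.045)&(z<0.062)&(x>0.6)&(x<0.7)&(y>0.17)&(y<0.26); print("knob",np.median(P[m],0),P[m].min(0),P[m].max(0))
go((0.60,0.20,0.30),yaw=79.7)
```

```text
top chest top ((0.7272037863731384, -0.32634830474853516), (0.20309816300868988, 0.22235028445720673), 2.702866792678833) 0.08463411090828976
front ((0.49209222197532654, -0.4002029299736023), (0.34786733984947205, 0.13849632441997528), 72.14279174804688) 406
handle? ((0.4498227834701538, -0.2622044086456299), (0.11609537899494171, 0.261791855096817), 29.738906860351562) 260 [ 0.45268881 -0.24156278  0.04517513]
knob [0.65197312 0.21550479 0.05654855] [0.64127436 0.19875633 0.04771561] [0.66021086 0.22783483 0.06193052]
scene chest top ((0.7259581089019775, -0.32623091340065), (0.2075352817773819, 0.22878235578536987), 2.2362914085388184) 0.0833492283345495
front ((0.49302205443382263, -0.40073198080062866), (0.3538289964199066, 0.12931963801383972), 69.14506530761719) 395
handle? ((0.4491046667098999, -0.2549087405204773), (0.11710768938064575, 0.25500941276550293), 30.279653549194336) 226 [ 0.45229823 -0.22740192  0.04245183]
knob [0.64982296 0.22059107 0.05739086] [0.63935983 0.20839036 0.04689061] [0.65972309 0.23021808 0.06075657]
lin(start axes) total [-2.971 -0.691  0.442] twist total [ 0.0031  0.0007 -0.0914] | lin in end axes [-2.656 -1.5    0.446]
```

>>> arm_command:
  linear:
    - [-0.37,-0.086,0.055]
    - [-0.37,-0.086,0.055]
    - [-0.37,-0.086,0.055]
    - [-0.37,-0.086,0.055]
    - [-0.37,-0.086,0.055]
    - [-0.37,-0.086,0.055]
    - [-0.37,-0.086,0.055]
    - [-0.37,-0.086,0.055]
    - [0,0,0]
    - [0,0,0]
    - [0,0,0]
  twist:
    - [0,0,0]
    - [0,0,0]
    - [0,0,0]
    - [0,0,0]
    - [0,0,0]
    - [0,0,0]
    - [0,0,0]
    - [0,0,0]
    - [0,0,-0.045]
    - [0,0,-0.046]
    - [0,0,0]

```text
t: 1.95
tcp_pos: [0.5974, 0.199, 0.2938]
ee_rot: [-0.0, 0.091, 0.996, -0.0]
force: [0.3, 0.4, 0.7]
gripper_width: 0.093
gripper_force: 0.0
```

Run:
```python
from h import *
im,d,P,i=wrist("w2"); print(get_obs()["tcp_pos"],get_obs()["ee_rot"])
x,y,z=P[...,0],P[...,1],P[...,2]
m=(z>0.05)&(z<0.064)&(x>0.6)&(x<0.7)&(y>0.17)&(y<0.26); print("knob",np.median(P[m],0),P[m].min(0),P[m].max(0),m.sum())
m=(z>0.02)&(z<0.035)&(x>0.5)&(x<0.8)&(y>-.05)&(y<0.35); print("fix",cv2.minAreaRect(P[m][:,:2].astype(np.float32)),np.median(z[m]))
```

```text
[0.59736323 0.19916392 0.2940138 ] [-3.79735356e-04  9.18813333e-02  9.95769882e-01 -1.32739143e-04]
knob [0.64689152 0.21722506 0.05764097] [0.63720935 0.20694738 0.05041934] [0.65777434 0.22781894 0.05980196] 235
fix ((0.6327742338180542, 0.13325685262680054), (0.27128031849861145, 0.11059507727622986), 79.843017578125) 0.027914985995683927
```

View pics/w2.png

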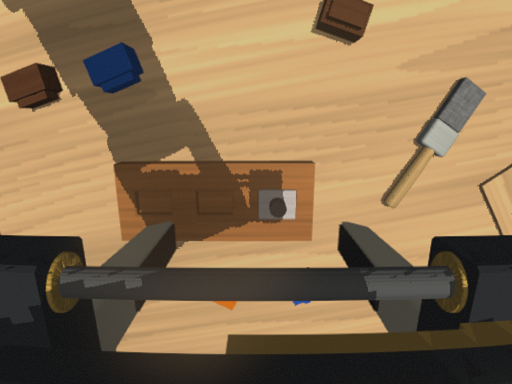

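The wrist picture shows the gauge knob at (278,207), the upside-down block (tenon up) at (345,18), and the side-lying block at (32,88) with its tenon pointing down in the picture (+x). Next I'll grasp the gauge.

Run:
```python
from h import *
go((0.647,0.2175,0.063),yaw=79.75)
```

```text
lin(start axes) total [-0.304  0.181  1.54 ] twist total [-0.0001 -0.0002 -0.0016] | lin in end axes [-0.304  0.179  1.54 ]
```

>>> arm_command:
  linear:
    - [-0.304,0.18,0]
    - [0,0,0.35]
    - [0,0,0.35]
    - [0,0,0.35]
    - [0,0,0.3]
    - [0,0,0.19]
    - [0,0,0]
    - [0,0,0]
  twist:
    - [0,0,0]
    - [0,0,0]
    - [0,0,0]
    - [0,0,0]
    - [0,0,0]
    - [0,0,0]
    - [0,0,0]
    - [0,0,0]

```text
t: 3.0
tcp_pos: [0.6479, 0.2178, 0.0651]
ee_rot: [0.001, 0.091, 0.996, 0.0]
force: [0.2, 0.8, 0.8]
gripper_width: 0.0927
gripper_force: 0.0
```

>>> arm_command:
  linear:
    - [0,0,0]
    - [0,0,0]
    - [0,0,0]
    - [0,0,0]
    - [0,0,0]
    - [0,0,0]
  twist:
    - [0,0,0]
    - [0,0,0]
    - [0,0,0]
    - [0,0,0]
    - [0,0,0]
    - [0,0,0]
  hand: -1
  grip_force: 30

```text
t: 3.75
tcp_pos: [0.6472, 0.2175, 0.0636]
ee_rot: [-0.0, 0.09, 0.996, -0.0]
force: [-0.6, 0.4, -0.2]
gripper_width: 0.0377
gripper_force: 0.0
```

>>> arm_command:
  linear:
    - [0,0,-0.1]
    - [0,0,-0.2]
    - [0,0,-0.4]
    - [0,0,-0.4]
    - [0,0,-0.4]
    - [0,0,0]
    - [0,0,0]
  twist:
    - [0,0,0]
    - [0,0,0]
    - [0,0,0]
    - [0,0,0]
    - [0,0,0]
    - [0,0,0]
    - [0,0,0]

```text
t: 4.62
tcp_pos: [0.6469, 0.2175, 0.2887]
ee_rot: [-0.0, 0.09, 0.996, -0.0]
force: [0.1, 0.1, 0.1]
gripper_width: 0.0007
gripper_force: 0.0
```

I lifted before the fingers had finished closing. Checking the gauge and retrying.

Run:
```python
from h import *
im,d,i=shot("scene");P=cloud(i,d)
x,y,z=P[...,0],P[...,1],P[...,2]
m=(z>0.05)&(z<0.064)&(x>0.6)&(x<0.7)&(y>0.17)&(y<0.26); print("knob",np.median(P[m],0),P[m].min(0),P[m].max(0),m.sum())
go((0.647,0.2175,0.063),yaw=79.75)
```

```text
knob [0.64949404 0.21974674 0.05757174] [0.6399559  0.20897857 0.05010966] [0.65945429 0.22962981 0.06093538] 56
lin(start axes) total [-0.004  0.002  1.498] twist total [-0.0002 -0.0005 -0.0006] | lin in end axes [-1.000e-03  1.000e-03  1.498e+00]
```

>>> arm_command:
  linear:
    - [0,0,0]
    - [0,0,0]
    - [0,0,0]
    - [0,0,0]
    - [0,0,0]
    - [0,0,0]
    - [0,0,0]
  twist:
    - [0,0,0]
    - [0,0,0]
    - [0,0,0]
    - [0,0,0]
    - [0,0,0]
    - [0,0,0]
    - [0,0,0]
  hand: 0.1

```text
t: 5.55
tcp_pos: [0.6472, 0.2175, 0.2886]
ee_rot: [-0.0, 0.09, 0.996, -0.0]
force: [-0.3, 0.7, -0.5]
gripper_width: 0.0509
gripper_force: 0.0
```

>>> arm_command:
  linear:
    - [0,0,0.35]
    - [0,0,0.35]
    - [0,0,0.35]
    - [0,0,0.3]
    - [0,0,0.15]
    - [0,0,0]
    - [0,0,0]
  twist:
    - [0,0,0]
    - [0,0,0]
    - [0,0,0]
    - [0,0,0]
    - [0,0,0]
    - [0,0,0]
    - [0,0,0]

```text
t: 6.42
tcp_pos: [0.6483, 0.2179, 0.0657]
ee_rot: [0.001, 0.09, 0.996, 0.0]
force: [0.6, 0.1, 0.4]
gripper_width: 0.0508
gripper_force: 0.0
```

>>> arm_command:
  linear:
    - [0,0,0]
    - [0,0,0]
    - [0,0,0]
    - [0,0,0]
    - [0,0,0]
    - [0,0,0]
    - [0,0,0]
    - [0,0,0]
  twist:
    - [0,0,0]
    - [0,0,0]
    - [0,0,0]
    - [0,0,0]
    - [0,0,0]
    - [0,0,0]
    - [0,0,0]
    - [0,0,0]
  hand: -1
  grip_force: 30

```text
t: 7.42
tcp_pos: [0.6474, 0.2176, 0.0639]
ee_rot: [0.0, 0.09, 0.996, 0.0]
force: [-1.2, -0.3, 5.7]
gripper_width: 0.0209
gripper_force: 30.0
```

>>> arm_command:
  linear:
    - [0,0,-0.1]
    - [0,0,-0.2]
    - [0,0,-0.4]
    - [0,0,-0.4]
    - [0,0,-0.4]
    - [0,0,0]
  twist:
    - [0,0,0]
    - [0,0,0]
    - [0,0,0]
    - [0,0,0]
    - [0,0,0]
    - [0,0,0]

```text
t: 8.18
tcp_pos: [0.6486, 0.2179, 0.2948]
ee_rot: [0.004, 0.09, 0.996, 0.002]
force: [0.5, 0.6, -2.0]
gripper_width: 0.0211
gripper_force: 30.0
```

Run:
```python
from h import *
print(get_obs()["gripper_width"])
go((0.52,-0.30,0.29),yaw=92.5)
```

```text
0.021069039366585038
lin(start axes) total [ 0.222 -3.551  0.016] twist total [ 0.0009  0.0028 -0.0715] | lin in end axes [ 1.007 -3.412  0.032]
```

>>> arm_command:
  linear:
    - [0.02,-0.2,0]
    - [0.02,-0.37,0]
    - [0.02,-0.37,0]
    - [0.02,-0.37,0]
    - [0.03,-0.37,0]
    - [0.03,-0.37,0]
    - [0.03,-0.37,0]
    - [0.03,-0.37,0]
    - [0.02,-0.37,0]
    - [0,-0.24,0]
    - [0,-0.15,0]
    - [0,0,0]
    - [0,0,0]
    - [0,0,0]
    - [0,0,0]
  twist:
    - [0,0,0]
    - [0,0,0]
    - [0,0,0]
    - [0,0,0]
    - [0,0,0]
    - [0,0,0]
    - [0,0,0]
    - [0,0,0]
    - [0,0,0]
    - [0,0,0]
    - [0,0,0]
    - [0,0,-0.036]
    - [0,0,-0.036]
    - [0,0,0]
    - [0,0,0]

```text
t: 10.05
tcp_pos: [0.5191, -0.2999, 0.2884]
ee_rot: [-0.0, -0.022, 1.0, 0.0]
force: [0.4, 0.1, -1.8]
gripper_width: 0.021
gripper_force: 30.0
```

Run:
```python
from h import *
im,d,P,i=wrist("w3"); print(get_obs()["tcp_pos"],get_obs()["gripper_width"])
x,y,z=P[...,0],P[...,1],P[...,2]
for lo,hi in ((0.014,0.03),(0.066,0.078),(0.078,0.092)):
    m=(z>lo)&(z<hi)&(x>0.4)&(x<0.9)&(y<-.17)&(y>-0.5)
    m=cv2.morphologyEx(m.astype(np.uint8),cv2.MORPH_OPEN,np.ones((3,3)))>0
    print(lo,cv2.minAreaRect(P[m][:,:2].astype(np.float32)),np.median(z[m]),P[m].min(0),P[m].max(0))
```

```text
[ 0.51903176 -0.29999635  0.28846484] 0.02138197865698099
0.014 ((0.5671489238739014, -0.3336775600910187), (0.09864990413188934, 0.17828308045864105), 2.645730495452881) 0.021941191919801706 [ 0.51444107 -0.42466288  0.01910367] [ 0.6202596  -0.24493303  0.02989768]
0.066 ((0.4978325068950653, -0.3365274965763092), (0.015887845307588577, 0.21301281452178955), 2.8235459327697754) 0.07237754715246753 [ 0.48627259 -0.44291334  0.06602353] [ 0.50990296 -0.22984154  0.07509673]
0.078 ((0.7017781734466553, -0.29182636737823486), (0.05042843520641327, 0.08540719002485275), 2.7824597358703613) 0.08486966632634213 [ 0.67587748 -0.33352498  0.08204258] [ 0.72885449 -0.24796344  0.08715663]
```

View pics/w3.png

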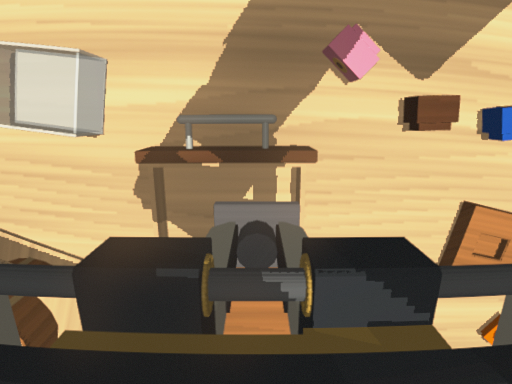

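The drawer front is at rows 148-160, and the handle bar at row 119, columns 180-275. The gauge is held at (257,240). Lowering it into the opening.

Run:
```python
from h import *
go((0.562,-0.333,0.070),yaw=92.7)
```

```text
lin(start axes) total [-0.277 -0.233  1.456] twist total [ 0.0001 -0.0001 -0.0011] | lin in end axes [-0.276 -0.233  1.456]
```

>>> arm_command:
  linear:
    - [-0.277,-0.233,0]
    - [0,0,0]
    - [0,0,0.3]
    - [0,0,0.3]
    - [0,0,0.3]
    - [0,0,0.3]
    - [0,0,0.15]
    - [0,0,0.1]
    - [0,0,0]
    - [0,0,0]
    - [0,0,0]
  twist:
    - [0,0,0]
    - [0,0,0]
    - [0,0,0]
    - [0,0,0]
    - [0,0,0]
    - [0,0,0]
    - [0,0,0]
    - [0,0,0]
    - [0,0,0]
    - [0,0,0]
    - [0,0,0]

```text
t: 11.48
tcp_pos: [0.5625, -0.3337, 0.0723]
ee_rot: [0.001, -0.023, 1.0, -0.0]
force: [-0.1, 0.7, -0.7]
gripper_width: 0.0213
gripper_force: 30.0
```

>>> arm_command:
  linear:
    - [0,0,0]
    - [0,0,0]
    - [0,0,0]
    - [0,0,0]
    - [0,0,0]
    - [0,0,-0.1]
    - [0,0,-0.3]
    - [0,0,-0.4]
    - [0,0,-0.4]
    - [0,0,0]
  twist:
    - [0,0,0]
    - [0,0,0]
    - [0,0,0]
    - [0,0,0]
    - [0,0,0]
    - [0,0,0]
    - [0,0,0]
    - [0,0,0]
    - [0,0,0]
    - [0,0,0]
  hand: 0

```text
t: 12.72
tcp_pos: [0.5636, -0.3344, 0.2577]
ee_rot: [0.004, -0.023, 1.0, -0.003]
force: [0.2, -0.3, -0.8]
gripper_width: 0.0466
gripper_force: 0.0
```

Run:
```python
from h import *
im,d,P,i=wrist("w4")
x,y,z=P[...,0],P[...,1],P[...,2]
m=(z>0.052)&(z<0.066)&(x>0.52)&(x<0.61)&(y<-.26)&(y>-0.4); print("knob",np.median(P[m],0),m.sum())
go((0.42,-0.335,0.20),yaw=92.75)
```

```text
knob [ 0.56230426 -0.3334511   0.06177817] 312
lin(start axes) total [0.952 0.036 0.358] twist total [-0.001   0.0013 -0.0009] | lin in end axes [0.95  0.037 0.362]
```

>>> arm_command:
  linear:
    - [0.32,0.012,0.06]
    - [0.32,0.012,0.1]
    - [0.31,0.012,0.2]
    - [0,0,0.35]
    - [0,0,0.35]
    - [0,0,0.25]
    - [0,0,0]
    - [0,0,0]
  twist:
    - [0,0,0]
    - [0,0,0]
    - [0,0,0]
    - [0,0,0]
    - [0,0,0]
    - [0,0,0]
    - [0,0,0]
    - [0,0,0]
  hand: -1

```text
t: 13.78
tcp_pos: [0.4198, -0.3347, 0.0557]
ee_rot: [0.0, -0.023, 1.0, -0.0]
force: [-0.1, 0.4, 0.3]
gripper_width: 0.0003
gripper_force: 0.0
```

Run:
```python
from h import *
go((0.56,-0.332,0.052),yaw=92.75)
```

```text
lin(start axes) total [-0.934 -0.024  0.025] twist total [-0.0002  0.0002 -0.0009] | lin in end axes [-0.934 -0.027  0.024]
```

>>> arm_command:
  linear:
    - [-0.05,0,0.02]
    - [-0.07,0,0]
    - [-0.07,0,0]
    - [-0.07,0,0]
    - [-0.07,0,0]
    - [-0.07,0,0]
    - [-0.07,0,0]
    - [-0.07,0,0]
    - [-0.07,0,0]
    - [-0.07,0,0]
    - [-0.07,0,0]
    - [-0.05,0,0]
    - [0,0,0]
  twist:
    - [0,0,0]
    - [0,0,0]
    - [0,0,0]
    - [0,0,0]
    - [0,0,0]
    - [0,0,0]
    - [0,0,0]
    - [0,0,0]
    - [0,0,0]
    - [0,0,0]
    - [0,0,0]
    - [0,0,0]
    - [0,0,0]

```text
t: 15.4
tcp_pos: [0.5399, -0.3289, 0.0516]
ee_rot: [0.0, -0.023, 1.0, -0.0]
force: [-1.0, -0.9, 0.2]
gripper_width: 0.0004
gripper_force: 0.0
```

>>> arm_command:
  linear:
    - [-0.03,0,0]
    - [-0.03,0,0]
    - [0,0,0]
  twist:
    - [0,0,0]
    - [0,0,0]
    - [0,0,0]

```text
t: 15.78
tcp_pos: [0.5487, -0.3286, 0.0517]
ee_rot: [0.0, -0.023, 1.0, -0.0]
force: [-0.2, 0.8, -0.6]
gripper_width: 0.0007
gripper_force: 0.0
```

>>> arm_command:
  linear:
    - [-0.02,0,0]
    - [-0.02,0,0]
    - [0,0,0]
  twist:
    - [0,0,0]
    - [0,0,0]
    - [0,0,0]

```text
t: 16.15
tcp_pos: [0.5546, -0.3283, 0.0517]
ee_rot: [0.0, -0.023, 1.0, -0.0]
force: [-0.5, 0.7, 0.2]
gripper_width: 0.0003
gripper_force: 0.0
```

Run:
```python
from h import *
im,d,i=shot("top");P=cloud(i,d); x,y,z=P[...,0],P[...,1],P[...,2]
m=(z>0.06)&(z<0.092)&(x>0.4)&(x<0.9)&(y<-.17)&(y>-0.5)
yy=y+0.33; 
for n,mm in (("top85",(z>0.08)&(z<0.092)),("front73",(z>0.062)&(z<0.078))):
    k=mm&(x>0.4)&(x<0.9)&(y<-.37)&(y>-0.43); print(n,np.percentile(x[k],[1,50,99]) if k.any() else None,k.sum())
print(get_obs()["force"])
```

```text
top85 [0.63258091 0.72922788 0.82942695] 764
front73 [0.61219861 0.63023257 0.83219789] 71
[-0.01901868  0.64586755 -0.1105711 ]
```

Not at the stop yet. I'll keep pushing in small steps and watch the force.

>>> arm_command:
  linear:
    - [-0.02,0,0]
    - [-0.02,0,0]
    - [0,0,0]
  twist:
    - [0,0,0]
    - [0,0,0]
    - [0,0,0]

```text
t: 16.58
tcp_pos: [0.5585, -0.3281, 0.0516]
ee_rot: [-0.002, -0.023, 1.0, 0.001]
force: [-12.8, -0.7, 7.4]
gripper_width: 0.0008
gripper_force: 6.7
```

>>> arm_command:
  linear:
    - [-0.02,0,0]
    - [-0.02,0,0]
    - [0,0,0]
  twist:
    - [0,0,0]
    - [0,0,0]
    - [0,0,0]

```text
t: 16.95
tcp_pos: [0.559, -0.3281, 0.0515]
ee_rot: [-0.008, -0.023, 1.0, 0.002]
force: [-47.7, -2.4, 29.5]
gripper_width: 0.0003
gripper_force: 24.3
```

Run:
```python
from h import *
im,d,P,i=wrist("w5"); x,y,z=P[...,0],P[...,1],P[...,2]
print(get_obs()["force"],get_obs()["tcp_pos"])
im2,d,i=shot("scene"); c=cv2.resize(im2[90:200,130:280],None,fx=5,fy=5,interpolation=cv2.INTER_CUBIC); cv2.imwrite("pics/dr.png",c)
```

```text
[-47.62051745  -2.70084796  28.22402746] [ 0.55904696 -0.32803989  0.05152967]
```

View pics/dr.png

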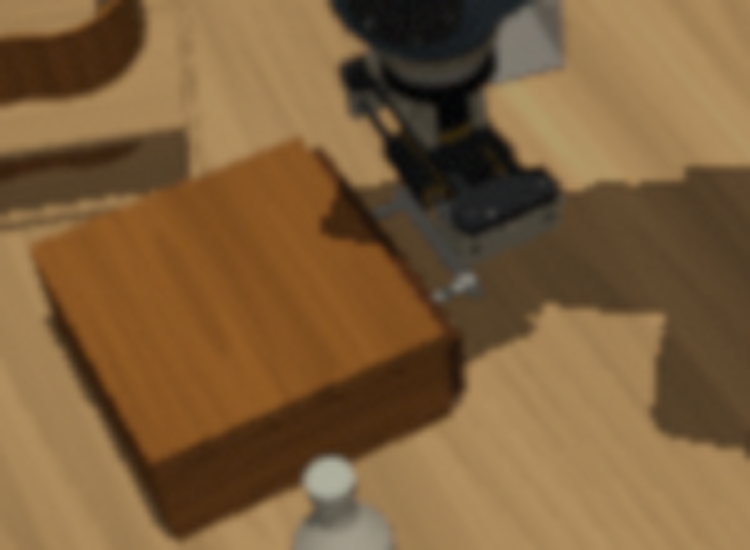

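The drawer is shut: its front is flush with the chest and the arm is at a hard stop. Backing off, then on to the blocks.

>>> arm_command:
  linear:
    - [0.1,0,0]
    - [0.3,0,0]
    - [0.3,0,0]
    - [0,0,-0.4]
    - [0,0,-0.4]
    - [0,0,-0.4]
    - [0,0,-0.3]
    - [0,0,0]
  twist:
    - [0,0,0]
    - [0,0,0]
    - [0,0,0]
    - [0,0,0]
    - [0,0,0]
    - [0,0,0]
    - [0,0,0]
    - [0,0,0]
  hand: 1

```text
t: 18.05
tcp_pos: [0.4626, -0.3333, 0.2804]
ee_rot: [0.003, -0.023, 1.0, -0.002]
force: [0.3, -0.3, 0.7]
gripper_width: 0.0758
gripper_force: 0.0
```

Run:
```python
from h import *
go((0.43,-0.07,0.28),yaw=85)
```

```text
lin(start axes) total [ 0.137  1.763 -0.006] twist total [-0.0014  0.0017  0.0422] | lin in end axes [0.37  1.73  0.003]
```

>>> arm_command:
  linear:
    - [0.02,0.3,0]
    - [0.03,0.36,0]
    - [0.03,0.36,0]
    - [0.03,0.36,0]
    - [0.03,0.38,0]
    - [0,0,0]
    - [0,0,0]
  twist:
    - [0,0,0]
    - [0,0,0]
    - [0,0,0]
    - [0,0,0]
    - [0,0,0]
    - [0,0,0.042]
    - [0,0,0]

```text
t: 18.92
tcp_pos: [0.4283, -0.0693, 0.276]
ee_rot: [-0.0, 0.042, 0.999, 0.0]
force: [0.0, 0.0, 0.3]
gripper_width: 0.0928
gripper_force: 0.0
```

Run:
```python
from h import *
im,d,P,i=wrist("w6"); x,y,z=P[...,0],P[...,1],P[...,2]
print(get_obs()["tcp_pos"])
reg=(x>0.38)&(x<0.5)&(y<-.02)&(y>-0.14)
for lo,hi in ((0.035,0.05),(0.008,0.035),(0.008,0.05)):
    m=reg&(z>lo)&(z<hi); print(lo,cv2.minAreaRect(P[m][:,:2].astype(np.float32)),np.median(z[m]),m.sum())
m=reg&(z>0.008); v,u=np.where(m); c=im[v.min()-15:v.max()+15,u.min()-25:u.max()+25]
cv2.imwrite("pics/b0.png",cv2.resize(c,None,fx=5,fy=5,interpolation=cv2.INTER_CUBIC)[:590,:790]); print(u.min()-25,v.min()-15)
```

```text
[ 0.42841078 -0.06972138  0.27604078]
0.035 ((0.43294039368629456, -0.07453233003616333), (0.04301615059375763, 0.055939603596925735), 4.884634494781494) 0.03982715928725214 1260
0.008 ((0.4329787492752075, -0.07459782063961029), (0.044801998883485794, 0.05494176223874092), 5.08059549331665) 0.03329335572565878 323
0.008 ((0.4329744875431061, -0.07454980909824371), (0.044801998883485794, 0.055960431694984436), 5.08059549331665) 0.03958069294122879 1583
-25 139
```

View pics/b0.png

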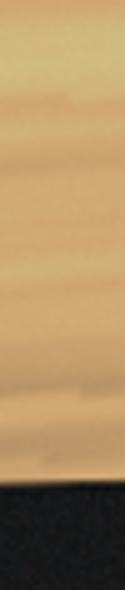

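The crop missed the block, but the depth data is enough: it lies with its top at 40 mm. I'll find the tenon side numerically.

Run:
```python
from h import *
P=np.load("w6.npz")["P"]; x,y,z=P[...,0],P[...,1],P[...,2]
reg=(x>0.38)&(x<0.5)&(y<-.02)&(y>-0.14)
m=reg&(z>0.038); r=cv2.minAreaRect(P[m][:,:2].astype(np.float32)); print("top",r)
m=reg&(z>0.031)&(z<0.0365); print("ten",np.percentile(P[m],[2,50,98],axis=0),m.sum())
m=reg&(z>0.038); print(np.percentile(P[m],[1,50,99],axis=0))
a=np.radians(5); c=P[reg&(z>0.03)][:,:]; s=c[:,0]*np.cos(a)+c[:,1]*np.sin(a)
for k in np.arange(s.min(),s.max(),0.003): 
    q=c[(s>=k)&(s<k+.003)]; print(round(k,4),np.median(q[:,2]).round(4),len(q),end=" | ")
```

```text
top ((0.4199298918247223, -0.0794520378112793), (0.12019675970077515, 0.05905332416296005), 84.66568756103516)
ten [[ 0.41036288 -0.09472269  0.03205251]
 [ 0.45052434 -0.07322731  0.03373859]
 [ 0.4560102  -0.05210762  0.03582986]] 254
[[ 0.38690833 -0.12749861  0.03971107]
 [ 0.40396071 -0.07609784  0.3592536 ]
 [ 0.43722023 -0.02027779  0.37880241]]
0.3723 0.3501 912 | 0.3753 0.3566 1643 | 0.3783 0.3597 1131 | 0.3813 0.3553 1729 | 0.3843 0.3556 2633 | 0.3873 0.3563 4368 | 0.3903 0.3625 6330 | 0.3933 0.3621 6285 | 0.3963 0.3687 6426 | 0.3993 0.3682 6988 | 0.4023 0.3706 5501 | 0.4053 0.3637 1611 | 0.4083 0.3272 636 | 0.4113 0.3261 625 | 0.4143 0.3225 634 | 0.4173 0.3162 802 | 0.4203 0.2947 671 | 0.4233 0.2916 477 | 0.4263 0.2871 437 | 0.4293 0.2873 408 | 0.4323 0.308 375 | 0.4353 0.2724 152 | 0.4383 0.0338 71 | 0.4413 0.0337 81 | 0.4443 0.0338 77 |
```

```bash
cat >> h.py <<'E'
def tiltR(yaw,t):
    """tool y at world angle yaw (deg); tool leans so tool z = sin t * (y rotated -90deg) - cos t * up"""
    a=np.radians(yaw); t=np.radians(t); y=np.array([np.cos(a),np.sin(a),0]); h=np.array([np.sin(a),-np.cos(a),0])
    z=np.sin(t)*h-np.cos(t)*np.array([0,0,1.]); return np.c_[np.cross(y,z),y,z]
def goR(c,f,yaw,t,back=0):
    """put block centre c at f ahead of TCP along tool z, standing 'back' behind"""
    R1=tiltR(yaw,t); q=R.from_matrix(R1).as_quat()[[3,0,1,2]]
    p=np.array(c)-R1[:,2]*(f+back); print("tcp",p.round(4)); go(p,rotq=q)
E
python3 - <<'E'
from h import *
P=np.load("w6.npz")["P"]; x,y,z=P[...,0],P[...,1],P[...,2]
m=(z>0.02)&(z<0.06)&(x>0.3)&(x<0.45)&(y<-.11)&(y>-0.23); print("pink",P[m].min(0),P[m].max(0),m.sum())
P=np.load("w2.npz")["P"]; x,y,z=P[...,0],P[...,1],P[...,2]
c=np.array([0.633,0.133]); a=np.radians(79.8); Y=np.array([np.cos(a),np.sin(a)]); X=np.array([np.sin(a),-np.cos(a)])
lx=(P[...,:2]-c)@X; ly=(P[...,:2]-c)@Y
for k in (-.085,0):
    m=(abs(lx)<.03)&(abs(ly-k)<.04)&(z<0.021)&(z>0.01)
    print("pocket",k,np.percentile(lx[m],[2,98]),np.percentile(ly[m],[2,98]),np.median(z[m]),m.sum())
goR((0.428,-0.075,0.020),0.010,95,45,0.08)
E
```

```text
pink [ 0.33546917 -0.22049835  0.0202166 ] [ 0.40044646 -0.15533754  0.04279143] 1780
pocket -0.085 [-0.01420263  0.01628833] [-0.10946879 -0.06472958] 0.015084387792824061 744
pocket 0 [-0.01381122  0.01625504] [-0.02410066  0.02359745] 0.015013561608610698 782
tcp [ 0.3646 -0.0805  0.0836]
lin(start axes) total [ 0.417 -0.108  1.283] twist total [-0.0213 -0.2496 -0.0517] | lin in end axes [ 1.211 -0.035  0.603]
```

Run:
```python
from h import *
goR((0.428,-0.075,0.020),0.010,95,38,0.10)
```

```text
tcp [ 0.3605 -0.0809  0.1067]
lin(start axes) total [ 0.444 -0.112  1.129] twist total [-0.018  -0.2108 -0.0525] | lin in end axes [ 1.055 -0.035  0.608]
```

>>> arm_command:
  linear:
    - [0,0,0]
    - [0,0,0]
    - [0,0,0]
    - [0,0,0]
    - [0,0,0]
    - [0.264,-0.009,0.152]
    - [0.264,-0.009,0.152]
    - [0.264,-0.009,0.152]
    - [0.264,-0.009,0.152]
    - [0,0,0]
    - [0,0,0]
  twist:
    - [-0.0036,-0.0422,-0.0105]
    - [-0.0036,-0.0422,-0.0105]
    - [-0.0036,-0.0422,-0.0105]
    - [-0.0036,-0.0422,-0.0105]
    - [-0.0036,-0.0422,-0.0105]
    - [0,0,0]
    - [0,0,0]
    - [0,0,0]
    - [0,0,0]
    - [0,0,0]
    - [0,0,0]

```text
t: 20.35
tcp_pos: [0.367, -0.0483, 0.1708]
ee_rot: [0.28, -0.025, 0.96, -0.001]
force: [0.1, -0.5, 0.0]
gripper_width: 0.0933
gripper_force: 0.0
```

Run:
```python
from h import *
o=get_obs();print(o["joints"].round(2))
goR((0.428,-0.075,0.020),0.010,95,38,0.0)
im,d,P,i=wrist("w7")
x,y,z=P[...,0],P[...,1],P[...,2]
m=(x>0.39)&(x<0.47)&(y<-.03)&(y>-0.12)&(z>.008)&(z<.06); print(cv2.minAreaRect(P[m][:,:2].astype(np.float32)),m.sum())
```

```text
[-0.42 -0.05  2.48  0.91  0.3  -2.87]
tcp [ 0.4219 -0.0755  0.0279]
lin(start axes) total [ 0.213 -0.184  0.998] twist total [-0.0112 -0.0307 -0.0074] | lin in end axes [ 0.312 -0.213  0.966]
((0.4331819415092468, -0.07471358776092529), (0.04535691812634468, 0.056138038635253906), 4.970585823059082) 2987
```

The outward tilt hit a wrist limit (j6 at -2.87, j5 small). Instead I'll flip on the bench with the tool's y axis radial and sideways tilts, then place with the tool vertical. Returning to vertical above the block.

Run:
```python
from h import *
go((0.428,-0.075,0.17),yaw=95)
```

```text
lin(start axes) total [-0.33  -0.197  0.221] twist total [-0.0084  0.1805 -0.0107] | lin in end axes [-0.389 -0.213  0.006]
```

>>> arm_command:
  linear:
    - [0,0,0]
    - [0,0,0]
    - [0,0,0]
    - [0,0,0]
    - [0,0,0]
    - [-0.19,-0.1,0]
    - [-0.2,-0.11,0]
    - [0,0,0]
    - [0,0,0]
  twist:
    - [-0.002,0.045,-0.003]
    - [-0.002,0.045,-0.003]
    - [-0.002,0.045,-0.003]
    - [-0.002,0.045,-0.003]
    - [0,0,0]
    - [0,0,0]
    - [0,0,0]
    - [0,0,0]
    - [0,0,0]

```text
t: 21.52
tcp_pos: [0.4281, -0.0671, 0.1753]
ee_rot: [0.052, -0.049, 0.997, 0.011]
force: [-0.6, 0.2, -0.3]
gripper_width: 0.0932
gripper_force: 0.0
```

Run:
```python
from h import *
print(get_obs()["joints"].round(2))
go((0.428,-0.075,0.022),yaw=95)
```

```text
[-0.3   0.19  2.06  0.08  0.8  -2.02]
lin(start axes) total [ 0.114 -0.069  1.015] twist total [0.0054 0.0336 0.0035] | lin in end axes [ 0.005 -0.052  1.022]
```

>>> arm_command:
  linear:
    - [0,0,0]
    - [0.005,-0.052,0.1]
    - [0,0,0.35]
    - [0,0,0.3]
    - [0,0,0.15]
    - [0,0,0.07]
    - [0,0,0]
    - [0,0,0]
  twist:
    - [0.005,0.034,0.003]
    - [0,0,0]
    - [0,0,0]
    - [0,0,0]
    - [0,0,0]
    - [0,0,0]
    - [0,0,0]
    - [0,0,0]

```text
t: 22.52
tcp_pos: [0.4292, -0.0752, 0.031]
ee_rot: [-0.0, -0.044, 0.999, -0.0]
force: [-0.4, 0.2, -0.5]
gripper_width: 0.0933
gripper_force: 0.0
```

>>> arm_command:
  linear:
    - [0,0,0]
    - [0,0,0]
    - [0,0,0]
    - [0,0,0]
    - [0,0,0]
    - [0,0,0]
    - [0,0,0]
  twist:
    - [0,0,0]
    - [0,0,0]
    - [0,0,0]
    - [0,0,0]
    - [0,0,0]
    - [0,0,0]
    - [0,0,0]
  hand: -1
  grip_force: 25

```text
t: 23.4
tcp_pos: [0.4288, -0.0751, 0.0301]
ee_rot: [-0.001, -0.044, 0.999, 0.0]
force: [-0.0, 0.5, 1.9]
gripper_width: 0.0557
gripper_force: 25.0
```

>>> arm_command:
  linear:
    - [0,0,-0.1]
    - [0,0,-0.3]
    - [0,0,-0.3]
    - [0,0,-0.3]
    - [0,0,0]
  twist:
    - [0,0,0]
    - [0,0,0]
    - [0,0,0]
    - [0,0,0]
    - [0,0,0]

```text
t: 24.02
tcp_pos: [0.4304, -0.0755, 0.1835]
ee_rot: [0.002, -0.044, 0.999, -0.001]
force: [0.2, -0.1, -0.7]
gripper_width: 0.0556
gripper_force: 25.0
```

Run:
```python
from h import *
o=get_obs(); print(o["tcp_pos"],o["gripper_width"])
go((0.42,0.19,0.18),yaw=24)
```

```text
[ 0.43040842 -0.07550053  0.18352727] 0.05563482995705834
lin(start axes) total [-0.088  1.769  0.02 ] twist total [2.000e-04 1.500e-03 3.949e-01] | lin in end axes [1.645 0.657 0.024]
```

>>> arm_command:
  linear:
    - [-0.02,0.35,0]
    - [-0.02,0.35,0]
    - [-0.02,0.35,0]
    - [-0.02,0.35,0]
    - [-0.01,0.37,0]
    - [0,0,0]
    - [0,0,0]
    - [0,0,0]
    - [0,0,0]
    - [0,0,0]
    - [0,0,0]
    - [0,0,0]
    - [0,0,0]
    - [0,0,0]
    - [0,0,0]
  twist:
    - [0,0,0]
    - [0,0,0]
    - [0,0,0]
    - [0,0,0]
    - [0,0,0]
    - [0,0,0.05]
    - [0,0,0.05]
    - [0,0,0.05]
    - [0,0,0.05]
    - [0,0,0.05]
    - [0,0,0.05]
    - [0,0,0.05]
    - [0,0,0.045]
    - [0,0,0]
    - [0,0,0]

```text
t: 25.9
tcp_pos: [0.4188, 0.1904, 0.1799]
ee_rot: [-0.001, 0.543, 0.839, -0.001]
force: [0.2, -0.4, -0.6]
gripper_width: 0.0557
gripper_force: 25.0
```

Run:
```python
from h import *
o=get_obs(); print(o["tcp_pos"],o["joints"].round(2))
go((0.42,0.19,0.031),yaw=24)
```

```text
[0.41875658 0.19042113 0.17986487] [ 0.33  0.27  1.94  0.    0.94 -0.1 ]
lin(start axes) total [-0.007  0.009  0.992] twist total [-0.0008 -0.0003  0.0009] | lin in end axes [-0.006  0.006  0.992]
```

>>> arm_command:
  linear:
    - [-0.006,0.006,0.3]
    - [0,0,0.3]
    - [0,0,0.2]
    - [0,0,0.13]
    - [0,0,0.062]
    - [0,0,0]
    - [0,0,0]
  twist:
    - [0,0,0]
    - [0,0,0]
    - [0,0,0]
    - [0,0,0]
    - [0,0,0]
    - [0,0,0]
    - [0,0,0]

```text
t: 26.78
tcp_pos: [0.4202, 0.1902, 0.0319]
ee_rot: [-0.001, 0.545, 0.839, -0.0]
force: [-0.5, -0.3, -0.9]
gripper_width: 0.056
gripper_force: 25.0
```

>>> arm_command:
  linear:
    - [0,0,0]
    - [0,0,0]
    - [0,0,0]
    - [0,0,0]
    - [0,0,0]
    - [0,0,0]
    - [0,0,0]
  twist:
    - [0,0,0]
    - [0,0,0]
    - [0,0,0]
    - [0,0,0]
    - [0,0,0]
    - [0,0,0]
    - [0,0,0]
  hand: 1

```text
t: 27.65
tcp_pos: [0.4199, 0.1901, 0.0313]
ee_rot: [-0.001, 0.545, 0.839, -0.0]
force: [0.3, -0.3, -0.1]
gripper_width: 0.0928
gripper_force: 0.0
```

>>> arm_command:
  linear:
    - [0,0,0]
    - [0,0,0]
    - [0,0,0]
    - [0,0,0]
    - [0,0,0]
    - [0,0,0]
    - [0,0,0]
  twist:
    - [0,-0.05,0]
    - [0,-0.05,0]
    - [0,-0.05,0]
    - [0,-0.05,0]
    - [0,-0.05,0]
    - [0,0,0]
    - [0,0,0]

```text
t: 28.52
tcp_pos: [0.4189, 0.1895, 0.0307]
ee_rot: [0.305, 0.506, 0.781, -0.202]
force: [0.4, -0.4, -0.5]
gripper_width: 0.0927
gripper_force: 0.0
```

Run:
```python
from h import *
o=get_obs(); print(o["tcp_pos"],o["joints"].round(2))
goR((0.419,0.1905,0.020),0.010,24,45)
```

```text
[0.41888514 0.18952449 0.03074944] [ 0.69  0.72  1.93 -0.91  0.98  0.99]
tcp [0.4161 0.197  0.0271]
lin(start axes) total [ 0.055  0.003 -0.018] twist total [-0.002  -0.0116  0.0015] | lin in end axes [ 0.055  0.003 -0.02 ]
```

>>> arm_command:
  linear:
    - [0.055,0.003,-0.02]
    - [0,0,0]
    - [0,0,0]
  twist:
    - [-0.002,-0.011,0.001]
    - [0,0,0]
    - [0,0,0]

```text
t: 28.9
tcp_pos: [0.4163, 0.1968, 0.0277]
ee_rot: [0.321, 0.503, 0.775, -0.208]
force: [0.6, -0.1, -0.0]
gripper_width: 0.0928
gripper_force: 0.0
```

>>> arm_command:
  linear:
    - [0,0,0]
    - [0,0,0]
    - [0,0,0]
    - [0,0,0]
    - [0,0,0]
    - [0,0,0]
    - [0,0,0]
  twist:
    - [0,0,0]
    - [0,0,0]
    - [0,0,0]
    - [0,0,0]
    - [0,0,0]
    - [0,0,0]
    - [0,0,0]
  hand: -1
  grip_force: 25

```text
t: 29.78
tcp_pos: [0.416, 0.1972, 0.0273]
ee_rot: [0.322, 0.502, 0.775, -0.209]
force: [0.6, 0.0, -0.4]
gripper_width: 0.0561
gripper_force: 25.0
```

>>> arm_command:
  linear:
    - [0.1,0,-0.1]
    - [0.28,0,-0.28]
    - [0.28,0,-0.28]
    - [0,0,0]
    - [0,0,0]
    - [0,0,0]
    - [0,0,0]
    - [0,0,0]
    - [0,0,0]
    - [0,0,0]
    - [0,0,0]
    - [0,0,0]
    - [0,0,0]
    - [0,0,0]
    - [0,0,0]
  twist:
    - [0,0,0]
    - [0,0,0]
    - [0,0,0]
    - [0,0.05,0]
    - [0,0.05,0]
    - [0,0.05,0]
    - [0,0.05,0]
    - [0,0.05,0]
    - [0,0.05,0]
    - [0,0.05,0]
    - [0,0.05,0]
    - [0,0.05,0]
    - [0,0.05,0]
    - [0,0,0]
    - [0,0,0]

```text
t: 31.65
tcp_pos: [0.3584, 0.3248, 0.0274]
ee_rot: [-0.303, 0.509, 0.783, 0.192]
force: [2.5, -0.1, 13.0]
gripper_width: 0.0561
gripper_force: 25.0
```

Run:
```python
from h import *
o=get_obs(); print(o["tcp_pos"],o["joints"].round(2),o["gripper_width"])
goR((0.42,0.19,0.028),0.010,24,-45)
```

```text
[0.3584359  0.3248395  0.02737348] [ 0.27  0.7   2.01  1.02  0.89 -1.  ] 0.05613809697883725
tcp [0.4229 0.1835 0.0351]
lin(start axes) total [-0.735  0.007 -0.731] twist total [-0.0022  0.0165 -0.0012] | lin in end axes [-0.696  0.009 -0.768]
```

The lift went sideways: I had the wrong sign for tool x. The block is still held. Lifting straight up, then checking block2.

>>> arm_command:
  linear:
    - [0.1,0,-0.1]
    - [0.28,0,-0.28]
    - [0.28,0,-0.28]
    - [0,0,0]
  twist:
    - [0,0,0]
    - [0,0,0]
    - [0,0,0]
    - [0,0,0]

```text
t: 32.15
tcp_pos: [0.3565, 0.3324, 0.1694]
ee_rot: [-0.301, 0.508, 0.784, 0.193]
force: [-0.0, 0.8, -0.8]
gripper_width: 0.0559
gripper_force: 25.0
```

Run:
```python
from h import *
o=get_obs(); print(o["tcp_pos"],o["gripper_width"])
goR((0.42,0.19,0.10),0.010,24,-45)
im,d,i=shot("top"); P=cloud(i,d); x,y,z=P[...,0],P[...,1],P[...,2]
m=(x>0.36)&(x<0.5)&(y>.25)&(y<0.42)&(z>.03)&(z<.055); print("b2",cv2.minAreaRect(P[m][:,:2].astype(np.float32)),m.sum(),np.median(P[m],0))
c=cv2.resize(im[190:290,90:250],None,fx=2.4,fy=2.4,interpolation=cv2.INTER_CUBIC)
im2,d2,i2=shot("scene"); s=cv2.resize(im2[200:330,280:440],None,fx=2.4,fy=2.4,interpolation=cv2.INTER_CUBIC)
P=cloud(i2,d2); x,y,z=P[...,0],P[...,1],P[...,2]
m=(x>0.36)&(x<0.5)&(y>.25)&(y<0.42)&(z>.03)&(z<.055); print("b2s",cv2.minAreaRect(P[m][:,:2].astype(np.float32)),m.sum(),np.median(P[m],0))
k=np.zeros((560,384,3),np.uint8);k[:240]=c;k[240:552]=s;cv2.imwrite("pics/mix.png",k)
```

```text
[0.35645946 0.33243569 0.16944675] 0.055864064982929215
tcp [0.4229 0.1835 0.1071]
lin(start axes) total [-1.087 -0.002 -0.416] twist total [-0.0016  0.0174  0.0002] | lin in end axes [-1.063e+00  1.000e-03 -4.750e-01]
b2 ((0.4586111903190613, 0.3594355285167694), (0.05615535378456116, 0.022669877856969833), 34.721702575683594) 27 [0.47235204 0.3656717  0.03516908]
b2s ((0.4549359977245331, 0.3589135408401489), (0.05640124902129173, 0.04161106050014496), 62.144554138183594) 303 [0.4589946  0.36059421 0.04094061]
```

View pics/mix.png

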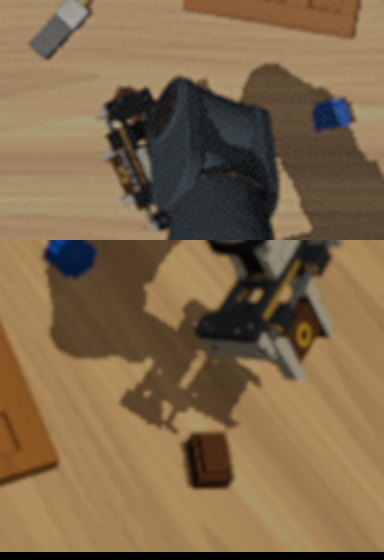

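The scene crop shows block2 still upside down at (210,460); it was nudged to about (0.455, 0.359). The held block's brass insert is visible at (303,335). Moving to the clear spot and setting it down.

>>> arm_command:
  linear:
    - [0,0,0]
    - [-0.26,0,-0.119]
    - [-0.27,0,-0.119]
    - [-0.27,0,-0.119]
    - [-0.263,0,-0.119]
    - [-0.15,0,0.15]
    - [-0.12,0,0.12]
    - [0,0,0]
    - [0,0,0]
  twist:
    - [0,0.017,0]
    - [0,0,0]
    - [0,0,0]
    - [0,0,0]
    - [0,0,0]
    - [0,0,0]
    - [0,0,0]
    - [0,0,0]
    - [0,0,0]

```text
t: 33.38
tcp_pos: [0.4208, 0.1825, 0.0466]
ee_rot: [-0.324, 0.503, 0.775, 0.204]
force: [-0.2, 0.5, -1.0]
gripper_width: 0.0555
gripper_force: 25.0
```

Run:
```python
from h import *
o=get_obs(); print(o["tcp_pos"],o["force"])
im,d,P,i=wrist("w8"); x,y,z=P[...,0],P[...,1],P[...,2]
o=get_obs(); R0=R.from_quat(o["ee_rot"][[1,2,3,0]]).as_matrix(); c=o["tcp_pos"]
D=P-c; loc=D@R0
m=(abs(loc[...,1])<.024)&(abs(loc[...,0])<.045)&(abs(loc[...,2])<.06)
q=P[m]; print(len(q)); 
# planes by svd of points near
from numpy.linalg import svd
zz=q[:,2]; print(np.percentile(zz,[5,50,95]))
n=svd(q-q.mean(0),full_matrices=False)[2][2]; print("normal",n,"tilt",np.degrees(np.arccos(abs(n[2]))),q.mean(0), q.min(0),q.max(0), np.std((q-q.mean(0))@n))
```

```text
[0.42079857 0.18248347 0.04656615] [-0.20780921  0.47888933 -0.9920479 ]
7677
[0.00017106 0.0577703  0.06632664]
normal [-0.25632286  0.58552244  0.76906571] tilt 39.72993602857201 [0.42653479 0.17063573 0.05189236] [ 0.38317208  0.13847248 -0.00173524] [0.45805308 0.22683396 0.06984229] 0.009761605959591232
```

Run:
```python
from h import *
P=np.load("w8.npz")["P"]
o=get_obs(); R0=R.from_quat(o["ee_rot"][[1,2,3,0]]).as_matrix(); loc=(P-o["tcp_pos"])@R0
m=(abs(loc[...,1])<.025)&(abs(loc[...,0])<.05)&(abs(loc[...,2])<.06)&(P[...,2]>.015)
q=P[m]; rng=np.random.default_rng(0)
for k in range(2):
    best=None
    for _ in range(400):
        a,b,c=q[rng.choice(len(q),3,False)]; n=np.cross(b-a,c-a); L=np.linalg.norm(n)
        if L<1e-6: continue
        n/=L; inl=abs((q-a)@n)<.0012
        if best is None or inl.sum()>best.sum(): best=inl
    s=q[best]; n=np.linalg.svd(s-s.mean(0),full_matrices=False)[2][2]; n*=np.sign(n[2])
    h=np.array([np.cos(np.radians(24)),np.sin(np.radians(24)),0]); t=np.array([np.sin(np.radians(24)),-np.cos(np.radians(24)),0])
    print(len(s),"n",n.round(3),"tilt about radial deg",np.degrees(np.arctan2(n@t,n[2])).round(1),"mean",s.mean(0).round(4),"z",s[:,2].min().round(4),s[:,2].max().round(4))
    q=q[~best]
```

```text
3789 n [ 0.3   -0.646  0.702] tilt about radial deg 45.4 mean [0.4343 0.1536 0.0585] z 0.0513 0.0654
3181 n [-0.286  0.654  0.7  ] tilt about radial deg -45.6 mean [0.4226 0.1798 0.0581] z 0.0434 0.0698
```

The block slipped 45° in the grip during the drag. I'll rotate back to vertical so it lies flat again, set it down and regrasp.

>>> arm_command:
  linear:
    - [0.28,0,-0.28]
    - [0,0,0]
    - [0,0,0]
    - [0,0,0]
    - [0,0,0]
    - [0,0,0]
    - [0,0,0]
  twist:
    - [0,0,0]
    - [0,-0.05,0]
    - [0,-0.05,0]
    - [0,-0.05,0]
    - [0,-0.05,0]
    - [0,-0.05,0]
    - [0,0,0]

```text
t: 34.3
tcp_pos: [0.421, 0.1841, 0.1069]
ee_rot: [-0.002, 0.542, 0.841, -0.004]
force: [-0.1, -0.3, -0.0]
gripper_width: 0.056
gripper_force: 25.0
```

Run:
```python
from h import *
z=np.load("w8.npz");P=z["P"];im=z["im"]
for nm,n,c in (("p1",(.3,-.646,.702),(.4343,.1536,.0585)),("p2",(-.286,.654,.7),(.4226,.1798,.0581))):
    m=(abs((P-np.array(c))@np.array(n))<.0015)&(np.linalg.norm(P-np.array(c),axis=-1)<.02); px=im[m]; br=(px[:,1]>110).mean(); print(nm,m.sum(),px.mean(0).round(),"bright",br.round(2))
im,d,P,i=wrist("w9")
o=get_obs(); print(o["tcp_pos"],o["ee_rot"]); R0=R.from_quat(o["ee_rot"][[1,2,3,0]]).as_matrix(); loc=(P-o["tcp_pos"])@R0
m=(abs(loc[...,1])<.025)&(abs(loc[...,0])<.05)&(abs(loc[...,2])<.05)&(P[...,2]>.03)
q=loc[m]; print(len(q),"z pct",np.percentile(q[:,2],[1,10,25,50,75,90,99]).round(4))
top=q[abs(q[:,2]-np.median(q[:,2]))<.003]; print("x",np.percentile(top[:,0],[1,50,99]).round(4))
c=cv2.resize(im[130:330,130:390],None,fx=2,fy=2); cv2.imwrite("pics/w9c.png",c)
go((0.42,0.19,0.05),yaw=24)
```

```text
p1 3037 [30. 45. 66.] bright 0.0
p2 2210 [ 43.  77. 103.] bright 0.32
[0.4211221  0.18359469 0.10655384] [-0.00360048  0.54207533  0.84031549 -0.00335409]
7131 z pct [-0.033  -0.0323 -0.0319 -0.0311 -0.0142 -0.0023  0.0069]
x [-0.0215 -0.0132 -0.0055]
lin(start axes) total [0.041 0.014 0.377] twist total [-0.003  -0.0008  0.0019] | lin in end axes [0.042 0.011 0.377]
```

View pics/w9c.png

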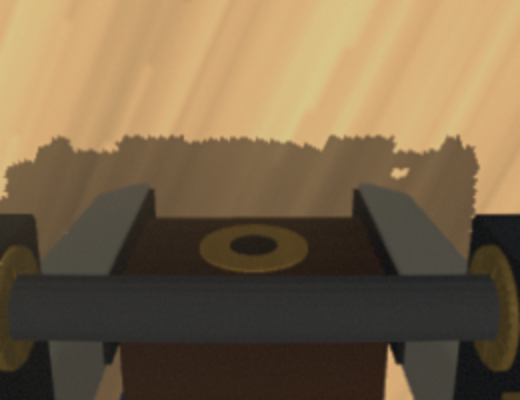

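The picture shows the block held with the insert (255,245) facing tool +x and seated deep in the jaws. I'll lower until the tips are just above the bench and release it.

>>> arm_command:
  linear:
    - [0.04,0.01,0.2]
    - [0,0,0.2]
    - [0,0,0.1]
    - [0,0,0.04]
    - [0,0,0]
    - [0,0,0]
  twist:
    - [-0.003,0,0.002]
    - [0,0,0]
    - [0,0,0]
    - [0,0,0]
    - [0,0,0]
    - [0,0,0]

```text
t: 35.1
tcp_pos: [0.4207, 0.1887, 0.0256]
ee_rot: [0.0, 0.546, 0.838, 0.0]
force: [-0.0, 0.2, -1.0]
gripper_width: 0.0556
gripper_force: 25.0
```

>>> arm_command:
  linear:
    - [0,0,0]
    - [0,0,0]
    - [0,0,0]
    - [0,0,0]
    - [0,0,0]
    - [0,0,0]
    - [0,0,0]
    - [0,0,-0.3]
    - [0,0,-0.4]
    - [0,0,-0.4]
    - [0,0,-0.4]
    - [0,0,0]
    - [0,0,0]
  twist:
    - [0,0,0]
    - [0,0,0]
    - [0,0,0]
    - [0,0,0]
    - [0,0,0]
    - [0,0,0]
    - [0,0,0]
    - [0,0,0]
    - [0,0,0]
    - [0,0,0]
    - [0,0,0]
    - [0,0,0]
    - [0,0,0]
  hand: 1

```text
t: 36.72
tcp_pos: [0.4199, 0.1886, 0.2492]
ee_rot: [-0.0, 0.546, 0.838, -0.001]
force: [0.1, 0.3, -0.8]
gripper_width: 0.0929
gripper_force: 0.0
```

```bash
cat >> h.py <<'E'
def blk(fn,cx,cy,r=0.06,zmin=0.008,name="wrist"):
    im,d,i=shot(name); P=cloud(i,d); np.savez(fn+".npz",im=im,d=d,P=P)
    m=(np.hypot(P[...,0]-cx,P[...,1]-cy)<r)&(P[...,2]>zmin)&(P[...,2]<.07)
    q=P[m]; zt=np.percentile(q[:,2],97)
    print("all",[np.round(v,4) for v in cv2.minAreaRect(q[:,:2].astype(np.float32))],"ztop",zt.round(4),len(q))
    h,e=np.histogram(q[:,2],np.arange(0,.07,.004)); print("zhist",dict(zip(e.round(3),h)))
    t=q[q[:,2]>zt-.004]; print("top",[np.round(v,4) for v in cv2.minAreaRect(t[:,:2].astype(np.float32))])
    k=im[m]; br=(k[:,1]>95)&(k[:,2]>120); print("brass px",br.sum(), q[br].mean(0).round(4) if br.any() else "")
    return P,m,im
E
python3 - <<'E'
from h import *
print(get_obs()["tcp_pos"])
P,m,im=blk("w10",0.42,0.19)
q=P[m]; s=q[(q[:,2]>.030)&(q[:,2]<.0365)]; print("tenon-level",np.median(s,0),len(s))
E
```

```text
[0.41989985 0.18857218 0.24923376]
all [array([0.4261, 0.1746]), array([0.0551, 0.0452]), np.float64(23.8568)] ztop 0.0411 1823
zhist {np.float64(0.0): np.int64(0), np.float64(0.004): np.int64(0), np.float64(0.008): np.int64(23), np.float64(0.012): np.int64(17), np.float64(0.016): np.int64(28), np.float64(0.02): np.int64(20), np.float64(0.024): np.int64(32), np.float64(0.028): np.int64(20), np.float64(0.032): np.int64(295), np.float64(0.036): np.int64(735), np.float64(0.04): np.int64(653), np.float64(0.044): np.int64(0), np.float64(0.048): np.int64(0), np.float64(0.052): np.int64(0), np.float64(0.056): np.int64(0), np.float64(0.06): np.int64(0), np.float64(0.064): np.int64(0)}
top [array([0.4242, 0.179 ]), array([0.0551, 0.0338]), np.float64(23.7928)]
brass px 8 [0.4252 0.1978 0.0283]
tenon-level [0.43095498 0.15959828 0.03386159] 305
```

>>> arm_command:
  linear:
    - [0,0,0]
    - [0,0,0]
    - [0,0,0]
    - [0,0,0]
    - [0,0,0]
    - [0,0,0]
    - [0,0,0]
  twist:
    - [0,-0.052,0]
    - [0,-0.052,0]
    - [0,-0.052,0]
    - [0,-0.052,0]
    - [0,-0.052,0]
    - [0,0,0]
    - [0,0,0]

```text
t: 37.65
tcp_pos: [0.4202, 0.1886, 0.2493]
ee_rot: [0.331, 0.501, 0.77, -0.217]
force: [0.1, -0.9, 0.8]
gripper_width: 0.0931
gripper_force: 0.0
```

Run:
```python
from h import *
goR((0.4242,0.179,0.020),0.010,23.8,45,0.07)
goR((0.4242,0.179,0.020),0.010,23.8,45)
```

```text
tcp [0.4014 0.2308 0.0766]
lin(start axes) total [1.049e+00 1.000e-03 5.670e-01] twist total [-0.0003  0.0091  0.0006] | lin in end axes [ 1.032 -0.002  0.596]
tcp [0.4213 0.1855 0.0271]
lin(start axes) total [1.062 0.002 1.033] twist total [-0.0003  0.0091  0.0006] | lin in end axes [ 1.032 -0.002  1.063]
```

Then close, and lift along (-x, -z) in tool axes (world up at t=+45).

>>> arm_command:
  linear:
    - [0,0,0]
    - [0.258,0,0.149]
    - [0.258,0,0.149]
    - [0.258,0,0.149]
    - [0.258,0,0.149]
    - [0,0,0.15]
    - [0,0,0.15]
    - [0,0,0.1]
    - [0,0,0.067]
    - [0,0,0]
    - [0,0,0]
  twist:
    - [0,0.009,0]
    - [0,0,0]
    - [0,0,0]
    - [0,0,0]
    - [0,0,0]
    - [0,0,0]
    - [0,0,0]
    - [0,0,0]
    - [0,0,0]
    - [0,0,0]
    - [0,0,0]

```text
t: 39.02
tcp_pos: [0.422, 0.1853, 0.0281]
ee_rot: [0.322, 0.504, 0.774, -0.21]
force: [0.6, 0.1, -0.7]
gripper_width: 0.0929
gripper_force: 0.0
```

>>> arm_command:
  linear:
    - [0,0,0]
    - [0,0,0]
    - [0,0,0]
    - [0,0,0]
    - [0,0,0]
    - [0,0,0]
    - [0,0,0]
  twist:
    - [0,0,0]
    - [0,0,0]
    - [0,0,0]
    - [0,0,0]
    - [0,0,0]
    - [0,0,0]
    - [0,0,0]
  hand: -1
  grip_force: 30

```text
t: 39.9
tcp_pos: [0.4218, 0.185, 0.0277]
ee_rot: [0.322, 0.504, 0.774, -0.21]
force: [-0.7, 1.2, 1.3]
gripper_width: 0.0557
gripper_force: 30.0
```

>>> arm_command:
  linear:
    - [-0.1,0,-0.1]
    - [-0.28,0,-0.28]
    - [-0.28,0,-0.28]
    - [0,0,0]
  twist:
    - [0,0,0]
    - [0,0,0]
    - [0,0,0]
    - [0,0,0]

```text
t: 40.4
tcp_pos: [0.4228, 0.1863, 0.1711]
ee_rot: [0.323, 0.505, 0.773, -0.207]
force: [0.6, -0.3, -0.8]
gripper_width: 0.0557
gripper_force: 30.0
```

>>> arm_command:
  linear:
    - [0,0,0]
    - [0,0,0]
    - [0,0,0]
    - [0,0,0]
    - [0,0,0]
    - [0,0,0]
    - [0,0,0]
    - [0,0,0]
    - [0,0,0]
    - [0,0,0]
    - [0,0,0]
    - [0,0,0]
  twist:
    - [0,0.05,0]
    - [0,0.05,0]
    - [0,0.05,0]
    - [0,0.05,0]
    - [0,0.05,0]
    - [0,0.05,0]
    - [0,0.05,0]
    - [0,0.05,0]
    - [0,0.05,0]
    - [0,0.05,0]
    - [0,0,0]
    - [0,0,0]

```text
t: 41.9
tcp_pos: [0.4214, 0.1855, 0.1672]
ee_rot: [-0.319, 0.505, 0.775, 0.206]
force: [-0.2, 0.9, -0.8]
gripper_width: 0.056
gripper_force: 30.0
```

Run:
```python
from h import *
o=get_obs(); print(o["tcp_pos"],o["joints"].round(2))
goR((0.424,0.19,0.029),0.010,23.8,-45)
im,d,P,i=wrist("w11")
R0=R.from_quat(o["ee_rot"][[1,2,3,0]]).as_matrix(); loc=(P-o["tcp_pos"])@R0
m=(abs(loc[...,1])<.025)&(abs(loc[...,0])<.05)&(abs(loc[...,2])<.06)&(P[...,2]>.1)
q=P[m]; zt=np.percentile(q[:,2],99); t=q[q[:,2]>zt-.004]; print(len(q),zt,len(t),cv2.minAreaRect(t[:,:2].astype(np.float32)),im[m][q[:,2]>zt-.004].mean(0))
```

```text
[0.42138576 0.18547143 0.16724041] [-0.05  0.47  1.91  0.72  1.27 -0.87]
tcp [0.4269 0.1835 0.0361]
lin(start axes) total [-0.633  0.03   0.604] twist total [-0.0006  0.0021 -0.0004] | lin in end axes [-0.637  0.028  0.6  ]
7243 0.17815434050052084 7243 ((0.4175453186035156, 0.19421781599521637), (0.05001141503453255, 0.03856626898050308), 23.784141540527344) [ 43.90625431  77.5373464  108.30829767]
```

The insert now faces up and level. Setting it down.

>>> arm_command:
  linear:
    - [-0.2,0.01,0.2]
    - [-0.2,0.01,0.2]
    - [-0.12,0,0.12]
    - [-0.06,0,0.06]
    - [-0.035,0,0.035]
    - [0,0,0]
    - [0,0,0]
  twist:
    - [0,0.002,0]
    - [0,0,0]
    - [0,0,0]
    - [0,0,0]
    - [0,0,0]
    - [0,0,0]
    - [0,0,0]

```text
t: 42.82
tcp_pos: [0.4247, 0.1867, 0.0379]
ee_rot: [-0.321, 0.504, 0.774, 0.21]
force: [0.7, 0.4, 0.3]
gripper_width: 0.0557
gripper_force: 30.0
```

>>> arm_command:
  linear:
    - [0,0,0]
    - [0,0,0]
    - [0,0,0]
    - [0,0,0]
    - [0,0,0]
    - [0,0,0]
    - [0,0,-0.3]
    - [0,0,-0.4]
    - [0,0,-0.4]
    - [0,0,0]
    - [0,0,0]
    - [0,0,0]
    - [0,0,0]
    - [0,0,0]
    - [0,0,0]
    - [0,0,0]
  twist:
    - [0,0,0]
    - [0,0,0]
    - [0,0,0]
    - [0,0,0]
    - [0,0,0]
    - [0,0,0]
    - [0,0,0]
    - [0,0,0]
    - [0,0,0]
    - [0,-0.05,0]
    - [0,-0.05,0]
    - [0,-0.05,0]
    - [0,-0.05,0]
    - [0,-0.05,0]
    - [0,0,0]
    - [0,0,0]
  hand: 1

```text
t: 44.82
tcp_pos: [0.4716, 0.0797, 0.1535]
ee_rot: [-0.003, 0.546, 0.838, 0.001]
force: [0.6, 0.2, 0.3]
gripper_width: 0.0926
gripper_force: 0.0
```

Run:
```python
from h import *
print(get_obs()["tcp_pos"])
go((0.41,0.20,0.26),yaw=23.8)
```

```text
[0.47163243 0.07970573 0.15353019]
lin(start axes) total [ 0.904 -0.052 -0.705] twist total [-0.0004 -0.0018  0.0002] | lin in end axes [ 0.9   -0.052 -0.71 ]
```

>>> arm_command:
  linear:
    - [0.1,0,-0.35]
    - [0.27,-0.02,-0.25]
    - [0.27,-0.02,-0.11]
    - [0.26,-0.012,0]
    - [0,0,0]
    - [0,0,0]
  twist:
    - [0,0,0]
    - [0,0,0]
    - [0,0,0]
    - [0,0,0]
    - [0,0,0]
    - [0,0,0]

```text
t: 45.58
tcp_pos: [0.4106, 0.1991, 0.2602]
ee_rot: [-0.002, 0.546, 0.838, 0.0]
force: [-0.2, -0.2, 0.7]
gripper_width: 0.093
gripper_force: 0.0
```

Run:
```python
from h import *
o=get_obs();print(o["tcp_pos"])
blk("w12",0.424,0.19)
```

```text
[0.41056704 0.1991274  0.26024275]
all [array([0.4202, 0.1951]), array([0.056 , 0.0397]), np.float64(23.4047)] ztop 0.0456 1749
zhist {np.float64(0.0): np.int64(0), np.float64(0.004): np.int64(0), np.float64(0.008): np.int64(37), np.float64(0.012): np.int64(5), np.float64(0.016): np.int64(18), np.float64(0.02): np.int64(27), np.float64(0.024): np.int64(9), np.float64(0.028): np.int64(37), np.float64(0.032): np.int64(6), np.float64(0.036): np.int64(40), np.float64(0.04): np.int64(743), np.float64(0.044): np.int64(827), np.float64(0.048): np.int64(0), np.float64(0.052): np.int64(0), np.float64(0.056): np.int64(0), np.float64(0.06): np.int64(0), np.float64(0.064): np.int64(0)}
top [array([0.4201, 0.195 ]), array([0.056 , 0.0391]), np.float64(23.8113)]
brass px 368 [0.4203 0.1972 0.0405]
```

Upright at (0.4201, 0.195). Picking it with the tool vertical.

Run:
```python
from h import *
go((0.4201,0.195,0.037),yaw=23.8)
```

```text
lin(start axes) total [-0.055  0.049  1.488] twist total [-0.0005 -0.0012 -0.0002] | lin in end axes [-0.05   0.047  1.488]
```

>>> arm_command:
  linear:
    - [-0.052,0.048,0.1]
    - [0,0,0.35]
    - [0,0,0.35]
    - [0,0,0.35]
    - [0,0,0.2]
    - [0,0,0.09]
    - [0,0,0.048]
    - [0,0,0]
    - [0,0,0]
  twist:
    - [0,0,0]
    - [0,0,0]
    - [0,0,0]
    - [0,0,0]
    - [0,0,0]
    - [0,0,0]
    - [0,0,0]
    - [0,0,0]
    - [0,0,0]

```text
t: 46.75
tcp_pos: [0.4201, 0.1962, 0.0381]
ee_rot: [-0.001, 0.546, 0.838, 0.001]
force: [0.1, -0.3, -0.2]
gripper_width: 0.093
gripper_force: 0.0
```

>>> arm_command:
  linear:
    - [0,0,0]
    - [0,0,0]
    - [0,0,0]
    - [0,0,0]
    - [0,0,0]
    - [0,0,0]
    - [0,0,0]
  twist:
    - [0,0,0]
    - [0,0,0]
    - [0,0,0]
    - [0,0,0]
    - [0,0,0]
    - [0,0,0]
    - [0,0,0]
  hand: -1
  grip_force: 25

```text
t: 47.62
tcp_pos: [0.4195, 0.1961, 0.0373]
ee_rot: [-0.001, 0.546, 0.838, 0.0]
force: [0.1, 0.5, 1.6]
gripper_width: 0.0561
gripper_force: 25.0
```

>>> arm_command:
  linear:
    - [0,0,-0.1]
    - [0,0,-0.3]
    - [0,0,-0.4]
    - [0,0,-0.4]
    - [0,0,0]
  twist:
    - [0,0,0]
    - [0,0,0]
    - [0,0,0]
    - [0,0,0]
    - [0,0,0]

```text
t: 48.25
tcp_pos: [0.4214, 0.1962, 0.222]
ee_rot: [0.001, 0.546, 0.838, 0.004]
force: [0.1, 1.0, -1.6]
gripper_width: 0.0557
gripper_force: 25.0
```

Run:
```python
from h import *
o=get_obs(); print(o["tcp_pos"],o["joints"].round(2))
go((0.59,0.05,0.20),yaw=79.8)
```

```text
[0.42142554 0.19624312 0.22195562] [ 0.33  0.21  1.89  0.    1.03 -0.08]
lin(start axes) total [-1.346  0.633  0.149] twist total [ 0.0026  0.0006 -0.3109] | lin in end axes [-1.279 -0.761  0.146]
```

>>> arm_command:
  linear:
    - [-0.336,0.158,0.0]
    - [-0.336,0.158,0.0]
    - [-0.336,0.158,0.0]
    - [-0.336,0.158,0.0]
    - [0,0,0]
    - [0,0,0]
    - [0,0,0]
    - [0,0,0]
    - [0,0,0]
    - [0,0,0]
    - [0,0,0]
    - [0,0,0]
  twist:
    - [0,0,0]
    - [0,0,0]
    - [0,0,0]
    - [0,0,0]
    - [0,0,-0.052]
    - [0,0,-0.052]
    - [0,0,-0.052]
    - [0,0,-0.052]
    - [0,0,-0.052]
    - [0,0,-0.051]
    - [0,0,0]
    - [0,0,0]

```text
t: 49.75
tcp_pos: [0.5877, 0.0496, 0.2162]
ee_rot: [-0.001, 0.09, 0.996, 0.001]
force: [0.3, 0.3, -0.5]
gripper_width: 0.0558
gripper_force: 25.0
```

```bash
cat >> h.py <<'E'
def fixture(P,c=(0.633,0.133),ang=79.8):
    c=np.array(c);a=np.radians(ang); Y=np.array([np.cos(a),np.sin(a)]); X=np.array([np.sin(a),-np.cos(a)])
    z=P[...,2]; lx=(P[...,:2]-c)@X; ly=(P[...,:2]-c)@Y
    def cr(v,m,lo): return (np.percentile(v[m],1 if lo else 99)*1000).round(2)
    t=(abs(z-.028)<.004)
    m=t&(abs(lx)<.07)&(abs(ly)<.15); print("fix outline",[np.round(v,4) for v in cv2.minAreaRect(P[m][:,:2].astype(np.float32))], m.sum())
    # pocket edges: gaps in the top surface along lines
    for k in (-.0857,0,.0857):
        row=t&(abs(ly-k)<.015)&(abs(lx)<.05); col=t&(abs(lx)<.010)&(abs(ly-k)<.036)
        f=lambda v,m,s: (v[m&(v*s>(0.010 if s>0 else 0.010))]*1000)
        a1=lx[row&(lx<0)]; a2=lx[row&(lx>0)]; b1=(ly-k)[col&(ly<k)]; b2=(ly-k)[col&(ly>k)]
        p=lambda v,s: None if len(v)<5 else (np.percentile(v,98 if s<0 else 2)*1000).round(1)
        print("pocket",k,"x edges",p(a1,-1),p(a2,1),"y edges",p(b1,-1),p(b2,1))
E
python3 - <<'E'
from h import *
o=get_obs(); print(o["tcp_pos"])
im,d,P,i=wrist("w13"); fixture(P)
fixture(np.load("w2.npz")["P"])
a=np.radians(79.8);X=np.array([np.sin(a),-np.cos(a)]);Y=np.array([np.cos(a),np.sin(a)])
p=np.array([.633,.133])-.0857*Y-.0013*X; print(p); go((*p,0.08),yaw=79.8)
E
```

```text
[0.58772085 0.04956929 0.21620375]
fix outline [array([0.6333, 0.1338]), array([0.2707, 0.111 ]), np.float64(79.6404)] 12895
pocket -0.0857 x edges -18.2 None y edges -23.5 26.4
pocket 0 x edges -17.9 16.3 y edges -24.2 24.8
pocket 0.0857 x edges -17.6 17.0 y edges -25.0 23.4
fix outline [array([0.6328, 0.1333]), array([0.2713, 0.1105]), np.float64(79.843)] 11880
pocket -0.0857 x edges -18.4 16.0 y edges -23.5 25.2
pocket 0 x edges -18.0 16.3 y edges -24.4 26.2
pocket 0.0857 x edges -20.2 23.2 y edges -25.2 26.4
[0.61654438 0.04888465]
lin(start axes) total [-0.192  0.028  0.908] twist total [ 0.0006 -0.0009 -0.0008] | lin in end axes [-0.189  0.029  0.909]
```

>>> arm_command:
  linear:
    - [-0.188,0.037,0]
    - [0,0,0.3]
    - [0,0,0.3]
    - [0,0,0.22]
    - [0,0,0.12]
    - [0,0,0]
    - [0,0,0]
  twist:
    - [0,0,-0.001]
    - [0,0,0]
    - [0,0,0]
    - [0,0,0]
    - [0,0,0]
    - [0,0,0]
    - [0,0,0]

```text
t: 50.68
tcp_pos: [0.6173, 0.0504, 0.077]
ee_rot: [0.0, 0.087, 0.996, 0.001]
force: [0.3, 0.1, -0.7]
gripper_width: 0.0559
gripper_force: 25.0
```

Run:
```python
from h import *
go((0.6164,0.0501,0.0555),yaw=79.75)
```

```text
lin(start axes) total [ 0.006 -0.003  0.143] twist total [ 0.0007 -0.      0.0012] | lin in end axes [ 0.006 -0.003  0.143]
```

>>> arm_command:
  linear:
    - [0.004,-0.002,0.03]
    - [0,0,0.03]
    - [0,0,0.03]
    - [0,0,0]
    - [0,0,0]
  twist:
    - [0,0,0.001]
    - [0,0,0]
    - [0,0,0]
    - [0,0,0]
    - [0,0,0]

```text
t: 51.3
tcp_pos: [0.6159, 0.0502, 0.0621]
ee_rot: [-0.001, 0.089, 0.996, 0.001]
force: [-0.3, -0.5, -1.3]
gripper_width: 0.0558
gripper_force: 25.0
```

>>> arm_command:
  linear:
    - [0,0,0.02]
    - [0,0,0.02]
    - [0,0,0.013]
    - [0,0,0]
    - [0,0,0]
  twist:
    - [0,0,0]
    - [0,0,0]
    - [0,0,0]
    - [0,0,0]
    - [0,0,0]

```text
t: 51.92
tcp_pos: [0.6159, 0.0502, 0.0553]
ee_rot: [-0.001, 0.089, 0.996, 0.001]
force: [-5.5, 0.2, 12.3]
gripper_width: 0.0561
gripper_force: 25.0
```

Contact came at the expected seated height. Releasing, lifting and measuring.

>>> arm_command:
  linear:
    - [0,0,-0.007]
    - [0,0,0]
    - [0,0,0]
    - [0,0,0]
    - [0,0,0]
    - [0,0,-0.1]
    - [0,0,-0.3]
    - [0,0,-0.4]
    - [0,0,-0.4]
    - [0,0,-0.2]
    - [0,0,0]
    - [0,0,0]
  twist:
    - [0,0,0]
    - [0,0,0]
    - [0,0,0]
    - [0,0,0]
    - [0,0,0]
    - [0,0,0]
    - [0,0,0]
    - [0,0,0]
    - [0,0,0]
    - [0,0,0]
    - [0,0,0]
    - [0,0,0]
  hand: 0.7

```text
t: 53.42
tcp_pos: [0.6157, 0.0497, 0.2644]
ee_rot: [-0.002, 0.089, 0.996, 0.001]
force: [0.6, 0.4, -1.2]
gripper_width: 0.079
gripper_force: 0.0
```

Run:
```python
from h import *
print(get_obs()["tcp_pos"])
P,m,im=blk("w14",0.618,0.050,0.045,0.04); fixture(P)
t=P[m]; n=np.linalg.lstsq(np.c_[t[:,:2],np.ones(len(t))][t[:,2]>.057],t[t[:,2]>.057,2],rcond=None)[0]; print("slope",n)
z=P[...,2]; mm=(np.hypot(P[...,0]-.633,P[...,1]-.133)<.14)&(abs(z-.028)<.004); print("fixture top z",np.median(z[mm]))
go((0.44,0.34,0.26),yaw=35)
```

```text
[0.61566964 0.04974998 0.26444926]
all [array([0.6168, 0.0501]), array([0.0559, 0.0396]), np.float64(79.832)] ztop 0.0635 1818
zhist {np.float64(0.0): np.int64(0), np.float64(0.004): np.int64(0), np.float64(0.008): np.int64(0), np.float64(0.012): np.int64(0), np.float64(0.016): np.int64(0), np.float64(0.02): np.int64(0), np.float64(0.024): np.int64(0), np.float64(0.028): np.int64(0), np.float64(0.032): np.int64(0), np.float64(0.036): np.int64(0), np.float64(0.04): np.int64(7), np.float64(0.044): np.int64(40), np.float64(0.048): np.int64(5), np.float64(0.052): np.int64(43), np.float64(0.056): np.int64(7), np.float64(0.06): np.int64(1706), np.float64(0.064): np.int64(10)}
top [array([0.6168, 0.0501]), array([0.0559, 0.0395]), np.float64(79.832)]
brass px 87 [0.61   0.0482 0.0623]
fix outline [array([0.6335, 0.1338]), array([0.2712, 0.1101]), np.float64(79.7415)] 14733
pocket -0.0857 x edges -21.2 28.0 y edges -30.2 32.6
pocket 0 x edges -16.2 16.8 y edges -24.0 24.5
pocket 0.0857 x edges -16.5 17.6 y edges -24.6 23.8
slope [0.00327633 0.00019764 0.06001783]
fixture top z 0.02792478028371334
lin(start axes) total [1.494 1.698 0.035] twist total [-1.00e-04 -1.40e-03  2.49e-01] | lin in end axes [2.257 0.151 0.026]
```

Seated: level, top at 62 mm, centred within about 1 mm. Now block2.

>>> arm_command:
  linear:
    - [0.249,0.283,0]
    - [0.249,0.283,0]
    - [0.249,0.283,0]
    - [0.249,0.283,0]
    - [0.249,0.283,0]
    - [0.249,0.283,0]
    - [0,0,0]
    - [0,0,0]
    - [0,0,0]
    - [0,0,0]
    - [0,0,0]
    - [0,0,0]
    - [0,0,0]
  twist:
    - [0,0,0]
    - [0,0,0]
    - [0,0,0]
    - [0,0,0]
    - [0,0,0]
    - [0,0,0]
    - [0,0,0.05]
    - [0,0,0.05]
    - [0,0,0.05]
    - [0,0,0.05]
    - [0,0,0.05]
    - [0,0,0]
    - [0,0,0]
  hand: 1

```text
t: 55.1
tcp_pos: [0.4404, 0.3399, 0.2655]
ee_rot: [-0.002, 0.462, 0.887, 0.0]
force: [-0.7, 0.2, 0.4]
gripper_width: 0.0935
gripper_force: 0.0
```

Run:
```python
from h import *
o=get_obs();print(o["tcp_pos"],o["joints"].round(2))
P,m,im=blk("w15",0.455,0.359)
q=P[m]; s=q[(q[:,2]>.030)&(q[:,2]<.038)]; print("mid",np.median(s,0),len(s)); cv2.imwrite("pics/w15.png",im)
```

```text
[0.44044958 0.33994563 0.26549951] [ 0.57  0.34  1.6   0.    1.2  -0.04]
all [array([0.4527, 0.3577]), array([0.0563, 0.0403]), np.float64(61.3029)] ztop 0.045 1561
zhist {np.float64(0.0): np.int64(0), np.float64(0.004): np.int64(0), np.float64(0.008): np.int64(9), np.float64(0.012): np.int64(13), np.float64(0.016): np.int64(17), np.float64(0.02): np.int64(18), np.float64(0.024): np.int64(14), np.float64(0.028): np.int64(18), np.float64(0.032): np.int64(590), np.float64(0.036): np.int64(17), np.float64(0.04): np.int64(497), np.float64(0.044): np.int64(368), np.float64(0.048): np.int64(0), np.float64(0.052): np.int64(0), np.float64(0.056): np.int64(0), np.float64(0.06): np.int64(0), np.float64(0.064): np.int64(0)}
top [array([0.4525, 0.3576]), array([0.0437, 0.0277]), np.float64(62.3321)]
brass px 19 [0.4704 0.373  0.0332]
mid [0.44861718 0.36010546 0.03395012] 610
```

Block2 is upside down at (0.4526, 0.3577), y axis at 61.5°. First flip.

Run:
```python
from h import *
goR((0.4526,0.3577,0.017),0.014,61.6,45,0.08)
```

```text
tcp [0.3941 0.3893 0.0835]
lin(start axes) total [ 0.443 -0.064  1.216] twist total [-0.0581 -0.2463 -0.1402] | lin in end axes [1.162 0.142 0.556]
```

>>> arm_command:
  linear:
    - [0,0,0]
    - [0,0,0]
    - [0,0,0]
    - [0,0,0]
    - [0,0,0]
    - [0,0,0]
    - [0.29,0.035,0.1]
    - [0.29,0.035,0.1]
    - [0.29,0.035,0.1]
    - [0.29,0.035,0.1]
    - [0,0,0]
    - [0,0,0]
  twist:
    - [-0.0097,-0.041,-0.0234]
    - [-0.0097,-0.041,-0.0234]
    - [-0.0097,-0.041,-0.0234]
    - [-0.0097,-0.041,-0.0234]
    - [-0.0097,-0.041,-0.0234]
    - [-0.0097,-0.041,-0.0234]
    - [0,0,0]
    - [0,0,0]
    - [0,0,0]
    - [0,0,0]
    - [0,0,0]
    - [0,0,0]

```text
t: 56.65
tcp_pos: [0.3804, 0.3973, 0.102]
ee_rot: [0.371, 0.227, 0.895, -0.094]
force: [0.8, -0.2, 0.9]
gripper_width: 0.0931
gripper_force: 0.0
```

Run:
```python
from h import *
o=get_obs();print(o["tcp_pos"],o["joints"].round(2))
goR((0.4526,0.3577,0.017),0.014,61.6,45)
P,m,im=blk("w16",0.4526,0.3577)
```

```text
[0.38044433 0.39728591 0.10197019] [ 1.05  0.64  1.84 -1.03  0.97  0.72]
tcp [0.4439 0.3624 0.0269]
lin(start axes) total [ 0.012 -0.003  0.695] twist total [-0.0001 -0.0001 -0.0006] | lin in end axes [ 0.013 -0.003  0.695]
all [array([0.452 , 0.3578]), array([0.0563, 0.0421]), np.float64(61.3064)] ztop 0.044 3664
zhist {np.float64(0.0): np.int64(0), np.float64(0.004): np.int64(0), np.float64(0.008): np.int64(259), np.float64(0.012): np.int64(272), np.float64(0.016): np.int64(280), np.float64(0.02): np.int64(283), np.float64(0.024): np.int64(309), np.float64(0.028): np.int64(303), np.float64(0.032): np.int64(727), np.float64(0.036): np.int64(238), np.float64(0.04): np.int64(890), np.float64(0.044): np.int64(103), np.float64(0.048): np.int64(0), np.float64(0.052): np.int64(0), np.float64(0.056): np.int64(0), np.float64(0.06): np.int64(0), np.float64(0.064): np.int64(0)}
top [array([0.4522, 0.3578]), array([0.0439, 0.0286]), np.float64(60.9854)]
brass px 27 [0.4528 0.3699 0.0314]
```

>>> arm_command:
  linear:
    - [0.012,-0.003,0.15]
    - [0,0,0.2]
    - [0,0,0.17]
    - [0,0,0.1]
    - [0,0,0.075]
    - [0,0,0]
    - [0,0,0]
  twist:
    - [0,0,0]
    - [0,0,0]
    - [0,0,0]
    - [0,0,0]
    - [0,0,0]
    - [0,0,0]
    - [0,0,0]

```text
t: 57.58
tcp_pos: [0.4431, 0.3627, 0.0262]
ee_rot: [0.371, 0.228, 0.895, -0.093]
force: [0.4, 0.3, 0.6]
gripper_width: 0.0932
gripper_force: 0.0
```

>>> arm_command:
  linear:
    - [0,0,0]
    - [0,0,0]
    - [0,0,0]
    - [0,0,0]
    - [0,0,0]
    - [0,0,0]
    - [0,0,0]
  twist:
    - [0,0,0]
    - [0,0,0]
    - [0,0,0]
    - [0,0,0]
    - [0,0,0]
    - [0,0,0]
    - [0,0,0]
  hand: -1
  grip_force: 30

```text
t: 58.45
tcp_pos: [0.4432, 0.3623, 0.0258]
ee_rot: [0.371, 0.228, 0.895, -0.094]
force: [-1.5, 0.7, 1.5]
gripper_width: 0.0558
gripper_force: 30.0
```

>>> arm_command:
  linear:
    - [-0.1,0,-0.1]
    - [-0.28,0,-0.28]
    - [-0.28,0,-0.28]
    - [0,0,0]
    - [0,0,0]
    - [0,0,0]
    - [0,0,0]
    - [0,0,0]
    - [0,0,0]
    - [0,0,0]
    - [0,0,0]
    - [0,0,0]
    - [0,0,0]
    - [0,0,0]
    - [0,0,0]
  twist:
    - [0,0,0]
    - [0,0,0]
    - [0,0,0]
    - [0,0,0]
    - [0,0.05,0]
    - [0,0.05,0]
    - [0,0.05,0]
    - [0,0.05,0]
    - [0,0.05,0]
    - [0,0.05,0]
    - [0,0.05,0]
    - [0,0.05,0]
    - [0,0.05,0]
    - [0,0.05,0]
    - [0,0,0]

```text
t: 60.32
tcp_pos: [0.4433, 0.3608, 0.1627]
ee_rot: [-0.372, 0.229, 0.894, 0.093]
force: [-0.6, -0.7, -0.6]
gripper_width: 0.056
gripper_force: 30.0
```

Run:
```python
from h import *
o=get_obs();print(o["tcp_pos"],o["joints"].round(2),o["gripper_width"])
goR((0.42,0.22,0.10),0.014,30,-45)
goR((0.42,0.30,0.10),0.014,50,-45)
```

```text
[0.44334758 0.36081289 0.1626797 ] [ 0.36  0.72  1.45  0.56  1.56 -0.89] 0.0559974931653957
tcp [0.4249 0.2114 0.1099]
lin(start axes) total [-0.513 -0.931 -0.011] twist total [-0.1242 -0.0004  0.122 ] | lin in end axes [-0.815 -0.604 -0.318]
tcp [0.4276 0.2936 0.1099]
lin(start axes) total [-0.337 -0.442  0.163] twist total [-0.0456 -0.0007  0.0435] | lin in end axes [-0.395 -0.411  0.102]
```

>>> arm_command:
  linear:
    - [0,0,0]
    - [0,0,0]
    - [0,0,0]
    - [0,0,0]
    - [0,0,0]
    - [-0.272,-0.201,-0.106]
    - [-0.272,-0.201,-0.106]
    - [-0.271,-0.202,-0.106]
    - [0,0,0]
    - [0,0,0]
  twist:
    - [-0.0248,0,0.0244]
    - [-0.0248,0,0.0244]
    - [-0.0248,0,0.0244]
    - [-0.0248,0,0.0244]
    - [-0.0248,0,0.0244]
    - [0,0,0]
    - [0,0,0]
    - [0,0,0]
    - [0,0,0]
    - [0,0,0]

```text
t: 61.58
tcp_pos: [0.4255, 0.2134, 0.1125]
ee_rot: [-0.331, 0.46, 0.801, 0.193]
force: [0.1, 0.9, -0.4]
gripper_width: 0.0559
gripper_force: 30.0
```

Run:
```python
from h import *
o=get_obs();print(o["tcp_pos"],o["joints"].round(2),o["gripper_width"])
goR((0.42,0.22,0.021),0.014,30,-45)
im,d,P,i=wrist("w17")
R0=R.from_quat(o["ee_rot"][[1,2,3,0]]).as_matrix(); loc=(P-o["tcp_pos"])@R0
m=(abs(loc[...,1])<.025)&(abs(loc[...,0])<.05)&(abs(loc[...,2])<.06)&(P[...,2]>.06)
q=P[m]; zt=np.percentile(q[:,2],98); t=q[q[:,2]>zt-.004]; print(len(q),zt,len(t),cv2.minAreaRect(t[:,:2].astype(np.float32)))
```

```text
[0.42548715 0.2134066  0.11250483] [ 0.02  0.6   1.87  0.72  1.22 -0.96] 0.05591385656468069
tcp [0.4249 0.2114 0.0309]
lin(start axes) total [-0.391 -0.012  0.378] twist total [0.0003 0.     0.0018] | lin in end axes [-0.392 -0.01   0.378]
6781 0.12165471525335672 6579 ((0.42085638642311096, 0.22130993008613586), (0.04996534436941147, 0.03458350896835327), 30.168140411376953)
```

>>> arm_command:
  linear:
    - [-0.15,-0.005,0.15]
    - [-0.13,-0.005,0.13]
    - [-0.06,0,0.06]
    - [-0.04,0,0.035]
    - [0,0,0]
    - [0,0,0]
  twist:
    - [0,0,0.002]
    - [0,0,0]
    - [0,0,0]
    - [0,0,0]
    - [0,0,0]
    - [0,0,0]

```text
t: 62.38
tcp_pos: [0.4248, 0.212, 0.0327]
ee_rot: [-0.332, 0.462, 0.8, 0.192]
force: [-1.2, 0.4, 0.1]
gripper_width: 0.0561
gripper_force: 30.0
```

>>> arm_command:
  linear:
    - [0,0,0]
    - [0,0,0]
    - [0,0,0]
    - [0,0,0]
    - [0,0,0]
    - [0,0,0]
    - [0,0,0]
    - [0,0,-0.3]
    - [0,0,-0.3]
    - [0,0,0]
    - [0,0,0]
    - [0,0,0]
    - [0,0,0]
    - [0,0,0]
    - [0,0,0]
  twist:
    - [0,0,0]
    - [0,0,0]
    - [0,0,0]
    - [0,0,0]
    - [0,0,0]
    - [0,0,0]
    - [0,0,0]
    - [0,0,0]
    - [0,0,0]
    - [0,-0.05,0]
    - [0,-0.05,0]
    - [0,-0.05,0]
    - [0,-0.05,0]
    - [0,-0.05,0]
    - [0,0,0]
  hand: 1

```text
t: 64.25
tcp_pos: [0.4555, 0.1579, 0.096]
ee_rot: [-0.001, 0.499, 0.866, 0.001]
force: [-0.4, 0.8, -0.5]
gripper_width: 0.093
gripper_force: 0.0
```

Run:
```python
from h import *
print(get_obs()["tcp_pos"])
go((0.42,0.225,0.24),yaw=30)
```

```text
[0.45552045 0.15788432 0.09603171]
lin(start axes) total [ 0.508  0.02  -0.959] twist total [ 0.0001 -0.0008  0.0006] | lin in end axes [ 0.506  0.019 -0.96 ]
```

>>> arm_command:
  linear:
    - [0,0,-0.36]
    - [0.17,0,-0.3]
    - [0.17,0.01,-0.3]
    - [0.17,0.01,0]
    - [0,0,0]
    - [0,0,0]
  twist:
    - [0,0,0]
    - [0,0,0]
    - [0,0,0]
    - [0,0,0]
    - [0,0,0]
    - [0,0,0]

```text
t: 65.0
tcp_pos: [0.421, 0.2235, 0.2394]
ee_rot: [-0.002, 0.501, 0.866, 0.0]
force: [0.5, 0.4, -0.2]
gripper_width: 0.0928
gripper_force: 0.0
```

Run:
```python
from h import *
print(get_obs()["tcp_pos"])
P,m,im=blk("w18",0.42,0.22)
q=P[m]; s=q[(q[:,2]>.030)&(q[:,2]<.0365)]; print("tenon-level",np.median(s,0),len(s))
```

```text
[0.42101105 0.22349986 0.23937178]
all [array([0.4213, 0.2162]), array([0.0558, 0.0451]), np.float64(30.4707)] ztop 0.0413 1951
zhist {np.float64(0.0): np.int64(0), np.float64(0.004): np.int64(0), np.float64(0.008): np.int64(11), np.float64(0.012): np.int64(20), np.float64(0.016): np.int64(23), np.float64(0.02): np.int64(22), np.float64(0.024): np.int64(27), np.float64(0.028): np.int64(41), np.float64(0.032): np.int64(284), np.float64(0.036): np.int64(847), np.float64(0.04): np.int64(676), np.float64(0.044): np.int64(0), np.float64(0.048): np.int64(0), np.float64(0.052): np.int64(0), np.float64(0.056): np.int64(0), np.float64(0.06): np.int64(0), np.float64(0.064): np.int64(0)}
top [array([0.4191, 0.2201]), array([0.0558, 0.0345]), np.float64(29.9278)]
brass px 14 [0.408  0.224  0.0277]
tenon-level [0.42829483 0.20178344 0.03403473] 304
```

>>> arm_command:
  linear:
    - [0,0,0]
    - [0,0,0]
    - [0,0,0]
    - [0,0,0]
    - [0,0,0]
    - [0,0,0]
    - [0,0,0]
  twist:
    - [0,-0.05,0]
    - [0,-0.05,0]
    - [0,-0.05,0]
    - [0,-0.05,0]
    - [0,-0.05,0]
    - [0,0,0]
    - [0,0,0]

```text
t: 65.92
tcp_pos: [0.4212, 0.2238, 0.2398]
ee_rot: [0.329, 0.463, 0.801, -0.191]
force: [0.1, -0.6, -0.7]
gripper_width: 0.0929
gripper_force: 0.0
```

Run:
```python
from h import *
goR((0.4191,0.2201,0.020),0.010,30,45,0.07)
goR((0.4191,0.2201,0.020),0.010,30,45)
```

```text
tcp [0.3908 0.2691 0.0766]
lin(start axes) total [ 1.023 -0.024  0.519] twist total [-0.0007 -0.0018 -0.0003] | lin in end axes [ 1.026 -0.024  0.513]
tcp [0.4156 0.2262 0.0271]
lin(start axes) total [ 1.02  -0.023  0.985] twist total [-0.0007 -0.0018 -0.0003] | lin in end axes [ 1.026 -0.024  0.98 ]
```

>>> arm_command:
  linear:
    - [0.256,-0.006,0.128]
    - [0.256,-0.006,0.128]
    - [0.256,-0.006,0.128]
    - [0.257,-0.006,0.128]
    - [0,0,0.15]
    - [0,0,0.15]
    - [0,0,0.1]
    - [0,0,0.067]
    - [0,0,0]
    - [0,0,0]
  twist:
    - [-0.001,-0.002,0]
    - [0,0,0]
    - [0,0,0]
    - [0,0,0]
    - [0,0,0]
    - [0,0,0]
    - [0,0,0]
    - [0,0,0]
    - [0,0,0]
    - [0,0,0]

```text
t: 67.18
tcp_pos: [0.4162, 0.2267, 0.0278]
ee_rot: [0.334, 0.462, 0.799, -0.191]
force: [-0.4, 0.4, 0.9]
gripper_width: 0.0928
gripper_force: 0.0
```

>>> arm_command:
  linear:
    - [0,0,0]
    - [0,0,0]
    - [0,0,0]
    - [0,0,0]
    - [0,0,0]
    - [0,0,0]
    - [0,0,0]
  twist:
    - [0,0,0]
    - [0,0,0]
    - [0,0,0]
    - [0,0,0]
    - [0,0,0]
    - [0,0,0]
    - [0,0,0]
  hand: -1
  grip_force: 30

```text
t: 68.05
tcp_pos: [0.416, 0.2263, 0.0275]
ee_rot: [0.334, 0.462, 0.799, -0.191]
force: [0.2, 1.4, 0.8]
gripper_width: 0.0556
gripper_force: 30.0
```

>>> arm_command:
  linear:
    - [-0.1,0,-0.1]
    - [-0.28,0,-0.28]
    - [-0.28,0,-0.28]
    - [0,0,0]
    - [0,0,0]
    - [0,0,0]
    - [0,0,0]
    - [0,0,0]
    - [0,0,0]
    - [0,0,0]
    - [0,0,0]
    - [0,0,0]
    - [0,0,0]
    - [0,0,0]
    - [0,0,0]
    - [0,0,0]
  twist:
    - [0,0,0]
    - [0,0,0]
    - [0,0,0]
    - [0,0,0]
    - [0,0.05,0]
    - [0,0.05,0]
    - [0,0.05,0]
    - [0,0.05,0]
    - [0,0.05,0]
    - [0,0.05,0]
    - [0,0.05,0]
    - [0,0.05,0]
    - [0,0.05,0]
    - [0,0.05,0]
    - [0,0,0]
    - [0,0,0]

```text
t: 70.05
tcp_pos: [0.4151, 0.2266, 0.1669]
ee_rot: [-0.328, 0.462, 0.802, 0.19]
force: [-0.8, -0.1, -0.4]
gripper_width: 0.056
gripper_force: 30.0
```

Run:
```python
from h import *
o=get_obs();print(o["tcp_pos"],o["joints"].round(2),o["gripper_width"])
goR((0.42,0.22,0.029),0.010,30,-45)
im,d,P,i=wrist("w19")
R0=R.from_quat(o["ee_rot"][[1,2,3,0]]).as_matrix(); loc=(P-o["tcp_pos"])@R0
m=(abs(loc[...,1])<.025)&(abs(loc[...,0])<.05)&(abs(loc[...,2])<.06)&(P[...,2]>.06)
q=P[m]; zt=np.percentile(q[:,2],98); t=q[q[:,2]>zt-.004]; print(len(q),zt,len(t),cv2.minAreaRect(t[:,:2].astype(np.float32)),im[m].mean(0))
```

```text
[0.41514842 0.22660564 0.16686475] [ 0.05  0.49  1.87  0.71  1.29 -0.86] 0.055969067148621834
tcp [0.4235 0.2139 0.0361]
lin(start axes) total [-0.684  0.005  0.55 ] twist total [0.     0.0023 0.0003] | lin in end axes [-0.688  0.006  0.545]
7137 0.17725089381557393 7137 ((0.41036078333854675, 0.23487503826618195), (0.0499933585524559, 0.037949223071336746), 30.008390426635742) [ 42.47106627  75.28821634 104.9840269 ]
```

>>> arm_command:
  linear:
    - [-0.2,0,0.2]
    - [-0.2,0,0.2]
    - [-0.12,0,0.12]
    - [-0.06,0,0.06]
    - [-0.033,0,0.033]
    - [0,0,0]
    - [0,0,0]
  twist:
    - [0,0.002,0]
    - [0,0,0]
    - [0,0,0]
    - [0,0,0]
    - [0,0,0]
    - [0,0,0]
    - [0,0,0]

```text
t: 70.97
tcp_pos: [0.4161, 0.2268, 0.0381]
ee_rot: [-0.331, 0.461, 0.8, 0.193]
force: [0.5, -0.7, -0.8]
gripper_width: 0.0556
gripper_force: 30.0
```

>>> arm_command:
  linear:
    - [0,0,0]
    - [0,0,0]
    - [0,0,0]
    - [0,0,0]
    - [0,0,0]
    - [0,0,0]
    - [0,0,0]
    - [0,0,-0.3]
    - [0,0,-0.4]
    - [0,0,-0.4]
    - [0,0,0]
    - [0,0,0]
    - [0,0,0]
    - [0,0,0]
    - [0,0,0]
    - [0,0,0]
    - [0,0,0]
  twist:
    - [0,0,0]
    - [0,0,0]
    - [0,0,0]
    - [0,0,0]
    - [0,0,0]
    - [0,0,0]
    - [0,0,0]
    - [0,0,0]
    - [0,0,0]
    - [0,0,0]
    - [0,-0.05,0]
    - [0,-0.05,0]
    - [0,-0.05,0]
    - [0,-0.05,0]
    - [0,-0.05,0]
    - [0,0,0]
    - [0,0,0]
  hand: 1

```text
t: 73.1
tcp_pos: [0.474, 0.1254, 0.1537]
ee_rot: [-0.002, 0.5, 0.866, 0.002]
force: [0.5, 0.2, -0.2]
gripper_width: 0.0932
gripper_force: 0.0
```

Run:
```python
from h import *
print(get_obs()["tcp_pos"])
go((0.405,0.235,0.26),yaw=30)
```

```text
[0.47398647 0.12541709 0.15373428]
lin(start axes) total [ 0.866 -0.031 -0.704] twist total [ 0.0006 -0.0016  0.0003] | lin in end axes [ 0.863 -0.033 -0.708]
```

>>> arm_command:
  linear:
    - [0.1,0,-0.35]
    - [0.26,-0.01,-0.25]
    - [0.26,-0.01,-0.11]
    - [0.245,-0.01,0]
    - [0,0,0]
    - [0,0,0]
  twist:
    - [0,0,0]
    - [0,0,0]
    - [0,0,0]
    - [0,0,0]
    - [0,0,0]
    - [0,0,0]

```text
t: 73.85
tcp_pos: [0.4055, 0.2345, 0.2603]
ee_rot: [-0.001, 0.5, 0.866, 0.001]
force: [-0.1, -0.4, -0.5]
gripper_width: 0.093
gripper_force: 0.0
```

Run:
```python
from h import *
o=get_obs();print(o["tcp_pos"])
P,m,im=blk("w20",0.412,0.236)
q=P[m]; t=q[q[:,2]>.04]; r=cv2.minAreaRect(t[:,:2].astype(np.float32)); go((*r[0],0.037),yaw=30)
```

```text
[0.40550509 0.23453284 0.2603091 ]
all [array([0.4107, 0.2346]), array([0.0556, 0.0393]), np.float64(30.1479)] ztop 0.0456 1724
zhist {np.float64(0.0): np.int64(0), np.float64(0.004): np.int64(0), np.float64(0.008): np.int64(30), np.float64(0.012): np.int64(1), np.float64(0.016): np.int64(5), np.float64(0.02): np.int64(39), np.float64(0.024): np.int64(1), np.float64(0.028): np.int64(45), np.float64(0.032): np.int64(0), np.float64(0.036): np.int64(47), np.float64(0.04): np.int64(706), np.float64(0.044): np.int64(850), np.float64(0.048): np.int64(0), np.float64(0.052): np.int64(0), np.float64(0.056): np.int64(0), np.float64(0.06): np.int64(0), np.float64(0.064): np.int64(0)}
top [array([0.4108, 0.2344]), array([0.0556, 0.0389]), np.float64(30.1479)]
brass px 340 [0.4107 0.2361 0.0413]
lin(start axes) total [-0.022  0.028  1.489] twist total [ 0.0005 -0.001  -0.0001] | lin in end axes [-0.017  0.03   1.489]
```

Insert up at (0.4108, 0.2344). Vertical pick.

>>> arm_command:
  linear:
    - [-0.02,0.029,0.1]
    - [0,0,0.35]
    - [0,0,0.35]
    - [0,0,0.35]
    - [0,0,0.2]
    - [0,0,0.09]
    - [0,0,0.048]
    - [0,0,0]
    - [0,0,0]
  twist:
    - [0,0,0]
    - [0,0,0]
    - [0,0,0]
    - [0,0,0]
    - [0,0,0]
    - [0,0,0]
    - [0,0,0]
    - [0,0,0]
    - [0,0,0]

```text
t: 75.03
tcp_pos: [0.4111, 0.2356, 0.0382]
ee_rot: [0.0, 0.5, 0.866, 0.002]
force: [0.5, 0.6, 0.5]
gripper_width: 0.0929
gripper_force: 0.0
```

>>> arm_command:
  linear:
    - [0,0,0]
    - [0,0,0]
    - [0,0,0]
    - [0,0,0]
    - [0,0,0]
    - [0,0,0]
    - [0,0,0]
  twist:
    - [0,0,0]
    - [0,0,0]
    - [0,0,0]
    - [0,0,0]
    - [0,0,0]
    - [0,0,0]
    - [0,0,0]
  hand: -1
  grip_force: 25

```text
t: 75.9
tcp_pos: [0.4106, 0.2355, 0.0374]
ee_rot: [-0.0, 0.5, 0.866, 0.002]
force: [-0.0, -0.6, 1.0]
gripper_width: 0.0558
gripper_force: 25.0
```

>>> arm_command:
  linear:
    - [0,0,-0.1]
    - [0,0,-0.3]
    - [0,0,-0.4]
    - [0,0,-0.4]
    - [0,0,0]
  twist:
    - [0,0,0]
    - [0,0,0]
    - [0,0,0]
    - [0,0,0]
    - [0,0,0]

```text
t: 76.53
tcp_pos: [0.4119, 0.2356, 0.2221]
ee_rot: [0.002, 0.5, 0.866, 0.005]
force: [0.0, 0.0, -1.2]
gripper_width: 0.0559
gripper_force: 25.0
```

Run:
```python
from h import *
o=get_obs(); print(o["tcp_pos"],o["joints"].round(2))
go((0.62,0.215,0.215),yaw=79.75)
```

```text
[0.41185336 0.23557315 0.22209249] [ 0.42  0.23  1.87  0.    1.03 -0.11]
lin(start axes) total [-0.814  1.132  0.058] twist total [ 0.0034  0.0011 -0.2761] | lin in end axes [-1.39   0.112  0.047]
```

>>> arm_command:
  linear:
    - [-0.203,0.283,0]
    - [-0.203,0.283,0]
    - [-0.203,0.283,0]
    - [-0.203,0.283,0]
    - [0,0,0]
    - [0,0,0]
    - [0,0,0]
    - [0,0,0]
    - [0,0,0]
    - [0,0,0]
    - [0,0,0]
    - [0,0,0]
  twist:
    - [0,0,0]
    - [0,0,0]
    - [0,0,0]
    - [0,0,0]
    - [0,0,-0.046]
    - [0,0,-0.046]
    - [0,0,-0.046]
    - [0,0,-0.046]
    - [0,0,-0.046]
    - [0,0,-0.046]
    - [0,0,0]
    - [0,0,0]

```text
t: 78.03
tcp_pos: [0.618, 0.2144, 0.217]
ee_rot: [-0.0, 0.091, 0.996, 0.001]
force: [0.6, -0.2, -1.6]
gripper_width: 0.0559
gripper_force: 25.0
```

Run:
```python
from h import *
im,d,P,i=wrist("w21"); fixture(P); print(get_obs()["tcp_pos"])
go((0.647,0.217,0.0755),yaw=79.75)
```

```text
fix outline [array([0.6331, 0.1332]), array([0.2717, 0.1111]), np.float64(79.6919)] 11245
pocket -0.0857 x edges -20.6 32.5 y edges None 28.4
pocket 0 x edges -17.4 16.3 y edges -23.4 25.2
pocket 0.0857 x edges -16.7 None y edges -24.9 25.0
[0.61809295 0.21442034 0.21709215]
lin(start axes) total [-0.187  0.049  0.944] twist total [ 0.0009 -0.0001 -0.001 ] | lin in end axes [-0.187  0.051  0.944]
```

>>> arm_command:
  linear:
    - [-0.187,0.051,0]
    - [0,0,0.3]
    - [0,0,0.3]
    - [0,0,0.22]
    - [0,0,0.12]
    - [0,0,0]
    - [0,0,0]
  twist:
    - [0.001,0,-0.001]
    - [0,0,0]
    - [0,0,0]
    - [0,0,0]
    - [0,0,0]
    - [0,0,0]
    - [0,0,0]

```text
t: 78.95
tcp_pos: [0.6482, 0.2172, 0.0781]
ee_rot: [0.001, 0.088, 0.996, 0.0]
force: [-0.7, -0.4, -0.6]
gripper_width: 0.056
gripper_force: 25.0
```

Run:
```python
from h import *
go((0.647,0.217,0.0555),yaw=79.75)
```

```text
lin(start axes) total [ 0.008 -0.003  0.151] twist total [0.0003 0.0008 0.0008] | lin in end axes [ 0.007 -0.003  0.151]
```

>>> arm_command:
  linear:
    - [0.005,-0.002,0.03]
    - [0,0,0.03]
    - [0,0,0.035]
    - [0,0,0]
    - [0,0,0]
  twist:
    - [0,0.001,0.001]
    - [0,0,0]
    - [0,0,0]
    - [0,0,0]
    - [0,0,0]

```text
t: 79.58
tcp_pos: [0.6466, 0.2168, 0.0623]
ee_rot: [-0.001, 0.09, 0.996, 0.0]
force: [-0.4, 0.1, -0.9]
gripper_width: 0.0559
gripper_force: 25.0
```

>>> arm_command:
  linear:
    - [0,0,0.02]
    - [0,0,0.02]
    - [0,0,0.013]
    - [0,0,0]
    - [0,0,0]
  twist:
    - [0,0,0]
    - [0,0,0]
    - [0,0,0]
    - [0,0,0]
    - [0,0,0]

```text
t: 80.2
tcp_pos: [0.6465, 0.2168, 0.0554]
ee_rot: [-0.001, 0.09, 0.996, 0.0]
force: [-4.9, -1.6, 10.4]
gripper_width: 0.0557
gripper_force: 25.0
```

Seated with the same contact pattern as the first block. Releasing and checking everything.

>>> arm_command:
  linear:
    - [0,0,-0.007]
    - [0,0,0]
    - [0,0,0]
    - [0,0,0]
    - [0,0,0]
    - [0,0,-0.1]
    - [0,0,-0.3]
    - [0,0,-0.4]
    - [0,0,-0.4]
    - [0,0,-0.2]
    - [0,0,0]
    - [0,0,0]
  twist:
    - [0,0,0]
    - [0,0,0]
    - [0,0,0]
    - [0,0,0]
    - [0,0,0]
    - [0,0,0]
    - [0,0,0]
    - [0,0,0]
    - [0,0,0]
    - [0,0,0]
    - [0,0,0]
    - [0,0,0]
  hand: 0.7

```text
t: 81.7
tcp_pos: [0.6466, 0.2166, 0.2644]
ee_rot: [-0.002, 0.09, 0.996, -0.0]
force: [-0.7, 0.3, -0.5]
gripper_width: 0.079
gripper_force: 0.0
```

>>> arm_command:
  linear:
    - [0.4,0,0]
    - [0.4,0,0]
    - [0.4,0,0]
    - [0,0,0]
    - [0,0,0]
  twist:
    - [0,0,0]
    - [0,0,0]
    - [0,0,0]
    - [0,0,0]
    - [0,0,0]

```text
t: 82.32
tcp_pos: [0.4702, 0.2488, 0.2653]
ee_rot: [-0.002, 0.089, 0.996, -0.0]
force: [-0.1, 0.6, 0.7]
gripper_width: 0.0794
gripper_force: 0.0
```

Run:
```python
from h import *
print(get_obs()["tcp_pos"])
for n,c in (("p0",(0.618,0.050)),("p2",(0.648,0.217))):
  for cam in ("scene","top"):
    print(n,cam); blk("f"+n+cam,*c,0.045,0.045,cam)
im,d,i=shot("scene"); cv2.imwrite("pics/fin.png",im)
P=cloud(i,d); x,y,z=P[...,0],P[...,1],P[...,2]
m=(z>.06)&(z<.095)&(x>.4)&(x<.9)&(y<-.2)&(y>-.46); print("chest+front",cv2.minAreaRect(P[m][:,:2].astype(np.float32)))
```

```text
[0.47022925 0.24878498 0.26531033]
p0 scene
all [array([0.6191, 0.0524]), array([0.0585, 0.0408]), np.float64(79.7598)] ztop 0.0643 275
zhist {np.float64(0.0): np.int64(0), np.float64(0.004): np.int64(0), np.float64(0.008): np.int64(0), np.float64(0.012): np.int64(0), np.float64(0.016): np.int64(0), np.float64(0.02): np.int64(0), np.float64(0.024): np.int64(0), np.float64(0.028): np.int64(0), np.float64(0.032): np.int64(0), np.float64(0.036): np.int64(0), np.float64(0.04): np.int64(0), np.float64(0.044): np.int64(6), np.float64(0.048): np.int64(15), np.float64(0.052): np.int64(15), np.float64(0.056): np.int64(89), np.float64(0.06): np.int64(139), np.float64(0.064): np.int64(11)}
top [array([0.6198, 0.0536]), array([0.0552, 0.0398]), np.float64(78.3633)]
brass px 38 [0.6181 0.0517 0.0608]
p0 top
all [array([0.6212, 0.0485]), array([0.0564, 0.0402]), np.float64(80.7321)] ztop 0.0678 167
zhist {np.float64(0.0): np.int64(0), np.float64(0.004): np.int64(0), np.float64(0.008): np.int64(0), np.float64(0.012): np.int64(0), np.float64(0.016): np.int64(0), np.float64(0.02): np.int64(0), np.flo
[... 1400 characters left out ...]
(0.008): np.int64(0), np.float64(0.012): np.int64(0), np.float64(0.016): np.int64(0), np.float64(0.02): np.int64(0), np.float64(0.024): np.int64(0), np.float64(0.028): np.int64(0), np.float64(0.032): np.int64(0), np.float64(0.036): np.int64(0), np.float64(0.04): np.int64(0), np.float64(0.044): np.int64(2), np.float64(0.048): np.int64(4), np.float64(0.052): np.int64(15), np.float64(0.056): np.int64(45), np.float64(0.06): np.int64(71), np.float64(0.064): np.int64(32)}
top [array([0.652, 0.215]), array([0.055 , 0.0377]), np.float64(62.9637)]
brass px 34 [0.6515 0.2164 0.0622]
chest+front ((0.7185976505279541, -0.32505881786346436), (0.22240735590457916, 0.23080594837665558), 2.8508198261260986)
```

View pics/fin.png

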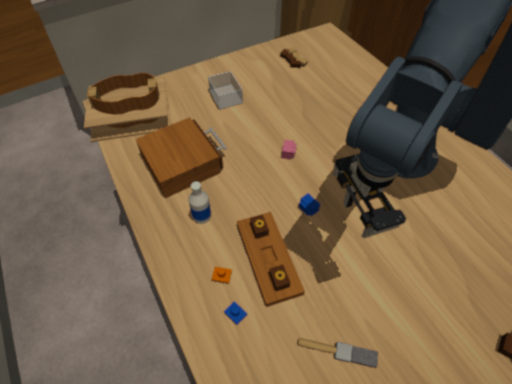

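The final picture shows both blocks insert-up in the end pockets, at (260,226) and (279,276). The drawer is shut, and the bottle, tub and brush haven't moved. Handing in.

```bash
python3 -c "
from station import sign_off
print(sign_off())"
```

```text
the job is handed in; nothing more can be done
None
```

The job is handed in, with no verdict returned: the one gauge is in the shut drawer, and the two blocks found are seated insert-up in the -y and +y pockets; the bottle, tub and brush were left alone.

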